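# Hang a parts bin on the louvred rack and lock it with the key

### The job

Hang the loose parts bin with its two vials in the free place of the louvred rack's top row, carried level, its rear lip dropped fully behind the louvre. Then push the T-handled key fully into the square socket beside that bin, turn it clockwise to the stop so that the keeper arm lies over the bin's lip, and put the key back upright and fully down in its stand. Turn the keeper only with the key, never with the fingers, and leave the other things alone.

Things in the scene. Friction and masses are not known exactly. Their poses are not given: they have to be found in the camera images.
- bin_mid (a point): centre (30 mm above the underside) of the loose grey open parts bin, 110 mm long (x), 66 wide (y), 60 high, 0.18 to 0.26 kg filled. x points to its rear (lip end, at the start roughly away from the robot). The front is cut down to 30 mm; the sides are 60 mm high from 10 mm ahead of the centre to the rear. Grip across the 66 mm width there.
- bin_lip (a point): bottom edge of the bin's hanging lip, middle: 65.5 mm behind and 12.5 mm above bin_mid. The lip is 56 mm wide (y), 3 mm thick (x), and hangs 14 mm down from a level bridge at the top of the rear wall, with a free gap of 9 mm between lip and rear wall
- place (a point): where bin_mid is when the bin hangs home (front some 4 degrees down) in the free right-hand place of the fixed grey rack's top row. x: level, into the panel, as the hung bin's rear points; z up. The panel face is 69 mm behind (+x). The next bin hangs 125 mm to the left (+y), another 79 mm lower; the keeper's guard collar (59 mm left, 85 mm behind) reaches 69 mm above this point
- louvre (a point): middle of the upper edge of the free place's louvre, 11 mm in front of the panel, axes as place. Edge 3 mm thick, 88 mm long (y); the mouth behind it (+x), open upward, is 9.5 mm wide and narrows to nothing 30 mm down. The bin's lip drops in until its bridge rests on the edge (bin level: bin_mid 27 mm below the edge); its rear wall then leans on the next louvre, 41 mm lower
- keeper (a joint): keeper of the free place: a flat steel arm pivoting on the rack's top flange, left of the place. 0 = swung back, 1.1 rad = at its stop, arm 3 mm above the hung bin's lip so that it cannot lift off. Grows clockwise seen from above; stiff (0.06 N m), stays where left; starts at 0 to 0.12. The next bin's keeper, farther left, is locked already
- keeper_socket (a point): centre of the mouth of the keeper's square key socket, open upward: 16.5 mm square, sides along this point's x and y (they turn with the keeper), 22 mm deep; the key has about 0.2 rad of play in it. A fixed black guard collar, 49 mm outside diameter, surrounds it and stands 3 mm above the mouth
- key_bar (a point): centre of the key's grip bar, 84 mm long (x), 16 mm wide (y), 18 mm high; key about 0.16 kg. From its middle a steel shank, 14 mm square with sides along x and y, goes straight down to the tip 94 mm below this point; the last 6 mm taper to 9 mm. The key stands in its stand at the start; grip the bar across its 16 mm width
- key_tip (a point): middle of the key's tip, same axes as the key (z along the shank towards the bar)
- stand_hole (a point): centre of the mouth of the upright round hole (24 mm diameter, 30 mm deep, mouth 36 mm above the bench) in the fixed 60 mm steel block that is the key's stand. Any turn of the key fits
- vial_small_mid (a point): centre of a white screw-cap vial, 23 mm diameter, 52 mm high, standing in the bin, rear half
- vial_small_b_mid (a point): centre of the second such vial, in the bin's front half
- cuvettes: bystander: strip of ten clear cuvettes on a dark foot, 22x130x44 mm, origin under its centre
- petri: bystander: closed petri dish 71 mm diameter, 15 mm high, origin under its centre
- marker: bystander: marker pen 135 mm long (y), 16 mm thick, origin under its centre
- white_bottle: bystander: white bottle 54 mm diameter, 125 mm high, origin under its centre
- scissors: bystander: scissors 199 mm long, lying to the far left, origin under their centre
Not all that is in view belongs to the job. Leave any pink look-alike of the part that bears key_bar alone.

How it is judged:
On the way, in this order (a step that is already met when the one before it is completed fails the run):
1. the bin hangs in the free place by its lip and is let go, the keeper still open (x of bin_mid in the frame of place between -0.006 and 0.008 m and y of bin_mid in the frame of place between -0.014 and 0.014 m and z of bin_mid in the frame of place between -0.006 and 0.006 m and angle between bin_mid's own z axis and vertical below 0.15 rad and contact force between the fingers and bin below 0.1 N and value of joint keeper below 0.4 rad), for 0.2 s.
2. the key is fully in the keeper's socket (z of key_tip in the frame of keeper_socket below -0.015 m and horizontal distance between key_tip and keeper_socket below 0.008 m and value of joint keeper below 0.5 rad), for 0.1 s.
3. the keeper is turned to its stop with the key in it (z of key_tip in the frame of keeper_socket below -0.01 m and horizontal distance between key_tip and keeper_socket below 0.008 m and value of joint keeper above 0.95 rad), for 0.1 s.
At the end, for the whole second after the job is handed in: Bin hangs plumb by its lip in the free place (depth -6 to +8 mm, sideways 14 mm, height 6 mm, tilt under 0.15 rad), both vials in it; keeper closed to 0.95 rad or more; key in its stand, tip 25 mm or more down the hole, leaning under 0.25 rad (x of bin_mid in the frame of place between -0.006 and 0.008 m and y of bin_mid in the frame of place between -0.014 and 0.014 m and z of bin_mid in the frame of place between -0.006 and 0.006 m and angle between bin_mid's own z axis and vertical below 0.15 rad and value of joint keeper above 0.95 rad and horizontal distance between key_tip and stand_hole below 0.01 m and z of key_tip in the frame of stand_hole below -0.025 m and angle between key_bar's own z axis and vertical below 0.25 rad and distance between each of vial_small_mid, vial_small_b_mid and bin_mid below 0.06 m and z of each of vial_small_mid, vial_small_b_mid in the frame of bin_mid below 0.02 m); the robot touches nothing.
It fails at once if the fingers touch the keeper (contact force between the fingers and keeper above 1 N).
It fails at once if the bin is tipped by more than 0.5 rad (29 degrees) (angle between bin_mid's own z axis and vertical above 0.5 rad).
It fails at once if a bystander (cuvette strip, petri dish, marker, white bottle, scissors) is pushed more than 3 cm away (distance of any of cuvettes, petri, marker, white_bottle, scissors from where it was at the start of the episode above 0.03 m).
It also fails if it takes over 61 s, if anything falls off the work surface, if the arm or the gripper's body presses on something with over 40 N, if the wrist force passes 120 N, or if a joint passes its speed limit or range.

### The arm

A 7-joint arm with a two-finger parallel gripper is mounted at the origin on a cart in front of the work surface, level with it; the furniture and walls round the work are solid. World frame = base frame: x ahead of the robot, y to its left, z up, the work surface at z = 0. Lengths are in m, angles in rad, forces in N, time in s.
With the tool pointing down it reaches from about 0.35 to 0.9 m from the base axis. Payload 8.1 kg.
Tool frame: the origin (TCP) lies midway between the tips of the shut fingers; the grasp point (between the pads) lies 19 mm behind it; z points along the fingers, y is the direction in which the jaws open and shut (so a half turn about z gives the same grasp; the last joint's range is limited). The gripper opens to 92 mm and grips with 3 to 60 N. Pads are 19 mm wide; open, the fingers measure 130 mm over their backs; the gripper's body (75 mm by 190 mm) begins 47 mm behind the grasp point.
Start: joints at [-1.382, 0.434, 0.025, 1.573, -0.012, 1.134, -0.075], TCP at [0.18, 0.599, 0.227] pointing down, gripper open.
Joint ranges: [-2.62, 2.62], [-0.44, 2.09], [-1.27, 1.32], [0.08, 2.57], [-1.32, 4.46], [0.12, 2], [-2.74, 2.74]. Speed limits (rad/s): [2.22, 2.22, 3.01, 3.01, 3.14, 3.14, 3.14].

### API

Orientations are given as a rotation vector (axis times angle).
In Python, from cell import arm gives the robot as it stands. The module is installed in compiled form; this text tells all that it offers.
- The arm moves only by the tool jog_arm, never from a script. Its argument "increments" is a list of rows, each an object with "slide": the shift along the tool's x, y, z in mm, a list of three; "roll": the turn about the tool's z in rad; "gripper": the opening, from 0 (shut) to 1 (fully open). In form: [{"slide": [x, y, z], "roll": roll, "gripper": gripper}, ...]. A call has exactly 10 rows; each row is the pose to reach, as a shift and turn from the pose commanded when the call began, along the tool's axes at that moment; what a row does not reach only later rows make up. A row lasts 1/12 s, in which the tool goes at most 41.7 mm and 7.16 degrees, less where a joint would pass 70% of its speed; a pose out of reach is approached as far as the arm can. A call with a gripper value outside its range is refused whole. The fingers move at their own pace and stop on an object; "newtons" is the grip in N (left out, the last holds). Time passes only in rows, so rows that repeat a pose let the fingers close, or fill a call up. It gives the time, the measured TCP pose, the force and the opening at its end, in the units of the state.
- arm.observe(): the state, without advancing time (a new reading comes with each control period).
- arm.get_image(name): name is "side" or "top" or "wrist"; returns a dict with "frame" (400x640x3 uint8, blue, green, red), "depth" (400x640 float32, m along the optical axis (not along the pixel's ray), 0 where there is no reading), "intrinsics" (3x3 intrinsics, pixels), "R" (3x3) and "t" (3): a world point X has camera coordinates R X + t; the wrist camera has in their place "hand_eye" (4x4, takes a point from camera to tool coordinates, whose origin is the TCP and whose axes are the flange's). Camera axes: x right, y down, z forward; pixel columns grow to the right and rows downward; lengths in m; the calibration is good to about 2 mm. A picture is of the moment at which its call begins: read the wrist's pose just before it.
- arm.sign_off(): hands the job in, once; it reports no verdict.
The state is a dict: "clock": time; "joints": joint angles; "dq": joint speeds; "joint_efforts": joint torques, N m; "position": TCP position; "ee_rot": TCP orientation; "force": force on the tool from outside, world axes, zero at the start; "ft_torque": the same for the moment, N m; "width": opening from 0.0 (shut) to 1.0 (fully open).
Only numpy, scipy, OpenCV 4.12 (cv2) and the standard library are available. Lean on these libraries where they do the work, as an engineer would, in place of code of your own. Each camera call takes 0.05 s, during which the arm holds its last target.

## Working session

There is one attempt and no reset: what is moved stays moved. The work goes in short steps, Python scripts to look and compute and a tool call to move; the robot and the scene stay as the last step left them, time stands still between calls to the robot, and variables do not carry over. Pictures are saved under pics/ and viewed, and the job is handed in when it is done.

Besides the shell and the picture viewer there is one more tool, called after "Emit:" as name([rows], argument=value, ...), one row to a line, values as JSON. jog_arm: Moves the arm, as the interface text tells. Its arguments: {"type":"object","properties":{"increments":{"type":"array"},"newtons":{"type":"number"}},"required":["increments"]}

```bash
mkdir -p pics; cat > h.py <<'E'
import numpy as np,cv2,pickle
from cell import arm
from scipy.spatial.transform import Rotation as Ro
def snap(n,tag):
    s=arm.observe(); im=arm.get_image(n); im['state']=s
    cv2.imwrite(f'pics/{tag}.png',im['frame']); pickle.dump(im,open(f'pics/{tag}.pkl','wb')); 
    return im
def load(tag): return pickle.load(open(f'pics/{tag}.pkl','rb'))
def ext(im):
    if 'R' in im: R=np.array(im['R']);t=np.array(im['t']); return R.T,-R.T@t
    H=np.array(im['hand_eye']);s=im['state'];Rt=Ro.from_rotvec(s['ee_rot']).as_matrix()
    return Rt@H[:3,:3],Rt@H[:3,3]+np.array(s['position'])
def cloud(im):
    K=np.array(im['intrinsics']);d=im['depth'];v,u=np.mgrid[:d.shape[0],:d.shape[1]]
    P=np.stack([(u-K[0,2])/K[0,0]*d,(v-K[1,2])/K[1,1]*d,d],-1);R,c=ext(im)
    W=P@R.T+c; W[d==0]=np.nan; return W
def ray(im,u,v,z):
    K=np.array(im['intrinsics']);R,c=ext(im);r=R@np.array([(u-K[0,2])/K[0,0],(v-K[1,2])/K[1,1],1]);return c+r*(z-c[2])/r[2]
def proj(im,X):
    K=np.array(im['intrinsics']);R,c=ext(im);p=(np.atleast_2d(X)-c)@R;p=p@K.T;return p[:,:2]/p[:,2:]
E
python3 - <<'E'
from h import *
for n in('side','top','wrist'):
    im=snap(n,n+'0');R,c=ext(im);print(n,c.round(3),R[:,2].round(3),R[:,0].round(3))
s=arm.observe();print(s)
E
```

```text
side [ 0.059 -1.066  0.718] [ 0.361  0.84  -0.405] [ 0.923 -0.384  0.027]
top [0.473 0.15  1.252] [ 0.101 -0.017 -0.995] [-0.028 -1.     0.015]
wrist [0.102 0.623 0.385] [ 0.286 -0.087 -0.954] [ 0.288  0.958 -0.001]
{'clock': 0.15, 'joints': array([-1.38160194,  0.43505596,  0.02499696,  1.57389872, -0.01159763,
        1.13399241, -0.07509718]), 'dq': array([-0.00095783, -0.0028983 , -0.00047756, -0.00263113,  0.00074731,
        0.00030787, -0.00130115]), 'joint_efforts': array([ 2.24607305e-03, -6.68249488e+01,  9.86294635e-01, -3.14693320e+01,
       -6.04681741e-02,  3.92617774e-02,  9.91607658e-05]), 'position': array([0.17974058, 0.59818643, 0.22612573]), 'ee_rot': array([-4.56850373e-01, -3.10814237e+00,  1.89787879e-03]), 'force': array([ 0.65884758, -0.27954181,  0.06746142]), 'ft_torque': array([-0.015663  ,  0.01856735, -0.02963401]), 'width': 0.9995792558051843}
```

View pics/side0.png

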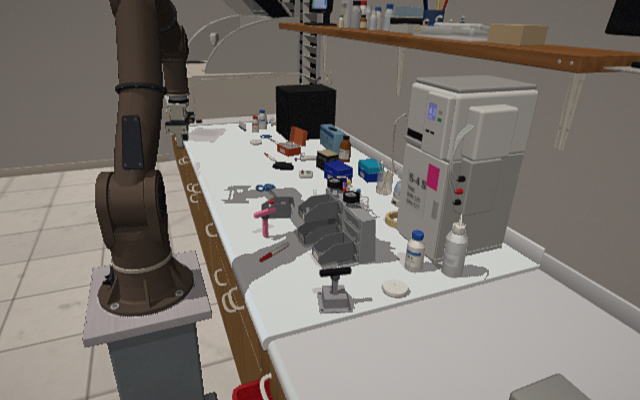

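View pics/top0.png

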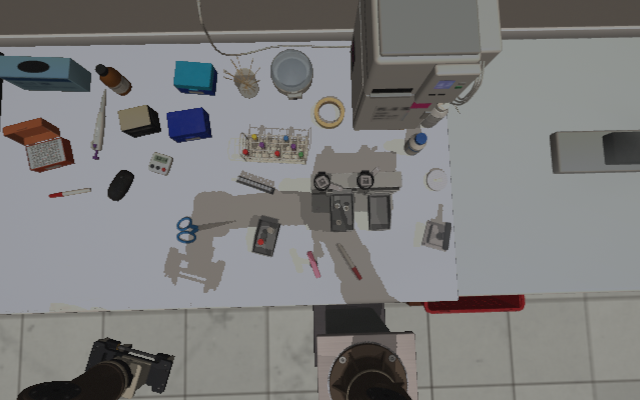

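View pics/wrist0.png

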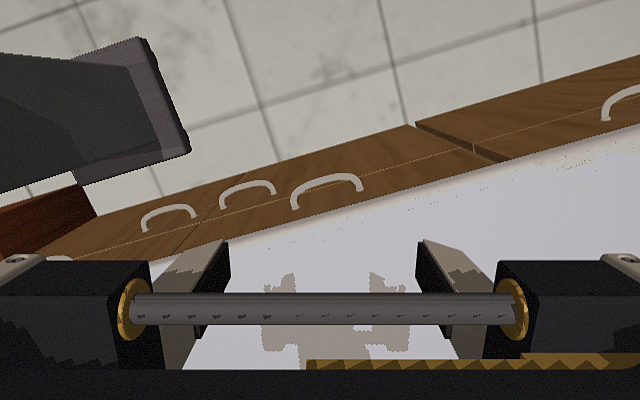

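```bash
python3 - <<'E'
from h import *
t=load('top0');f=t['frame'];print(t['intrinsics'])
cv2.imwrite('pics/t0c.png',cv2.resize(f[140:290,230:470],None,fx=3.3,fy=3.3,interpolation=cv2.INTER_CUBIC))
s=load('side0');f=s['frame'];print(s['intrinsics'])
cv2.imwrite('pics/s0c.png',cv2.resize(f[160:320,220:450],None,fx=3.4,fy=3.4,interpolation=cv2.INTER_CUBIC))
W=cloud(t)
for n,(u,v) in dict(bin=(265,236),keybar=(437,228),stand=(430,243),col1=(322,182),col2=(366,180),hb1=(342,212),hb2=(379,212)).items(): print(n,W[v,u].round(3))
E
```

```text
[[376.18583057   0.         321.95080017]
 [  0.         376.18583057 196.43044581]
 [  0.           0.           1.        ]]
[[415.57096345   0.         319.48847365]
 [  0.         415.57096345 195.03780325]
 [  0.           0.           1.        ]]
bin [0.473 0.319 0.001]
keybar [ 0.484 -0.242  0.031]
stand [ 0.436 -0.22   0.022]
col1 [0.625 0.129 0.165]
col2 [0.628 0.001 0.169]
hb1 [0.54  0.07  0.102]
hb2 [ 0.542 -0.059  0.015]
```

View pics/t0c.png

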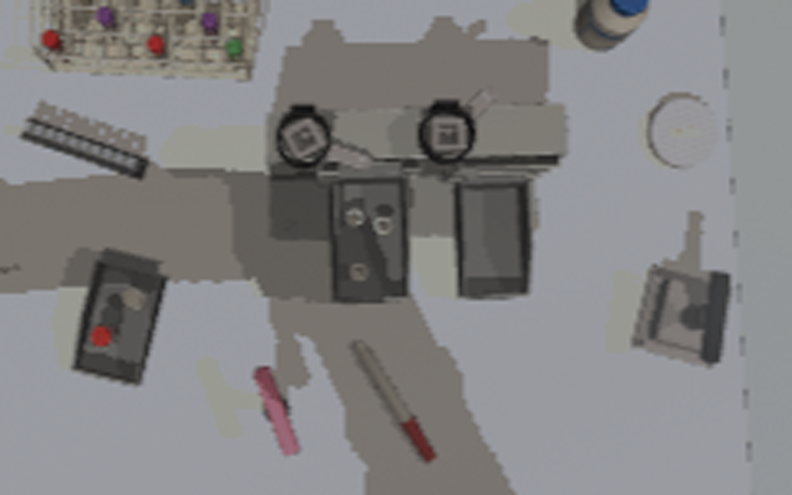

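View pics/s0c.png

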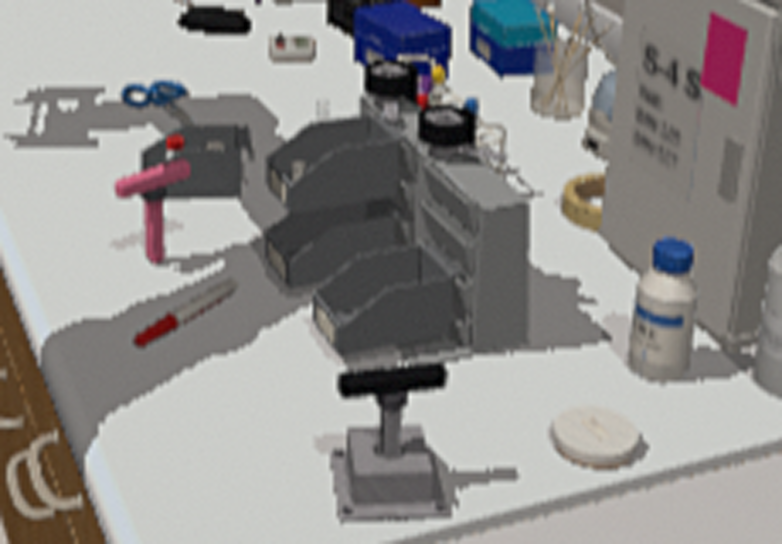

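```bash
python3 - <<'E'
from h import *
t=load('top0');W=cloud(t);print(t['depth'].shape)
s=load('wrist0')['state'];R=Ro.from_rotvec(s['ee_rot']).as_matrix();print(R.round(3));print(np.array(load('wrist0')['hand_eye']).round(3))
def reg(u0,u1,v0,v1,zlo,zhi):
    A=W[v0:v1,u0:u1].reshape(-1,3);A=A[(A[:,2]>zlo)&(A[:,2]<zhi)];return A
def rect(n,A):
    (c,sz,a)=cv2.minAreaRect(A[:,:2].astype(np.float32)*1000);print(n,len(A),np.round(c,1),np.round(sz,1),round(a,1),A[:,2].mean().round(3),np.percentile(A[:,2],[5,50,95]).round(3))
rect('bin',reg(245,290,210,262,.02,.1))
rect('binhigh',reg(245,290,210,262,.045,.1))
rect('keybar',reg(420,460,215,256,.07,.15))
rect('stand',reg(420,460,215,256,.02,.05))
rect('col2',reg(355,380,165,195,.15,.3));rect('col1',reg(310,335,165,195,.15,.3))
rect('flange',reg(310,410,165,195,.12,.155))
rect('hb1',reg(325,360,185,240,.09,.14))
rect('hb2',reg(362,400,185,240,.03,.1))
E
```

```text
(400, 640)
[[-0.958  0.288 -0.   ]
 [ 0.288  0.958 -0.001]
 [-0.    -0.001 -1.   ]]
[[-0.    -0.954 -0.299  0.081]
 [ 1.    -0.    -0.     0.001]
 [ 0.    -0.299  0.954 -0.159]
 [ 0.     0.     0.     1.   ]]
bin 348 [474.7 313.7] [ 66.6 122.4] 74.4 0.047 [0.025 0.052 0.061]
binhigh 217 [487.1 310.3] [66.4 96.5] 74.6 0.056 [0.049 0.057 0.062]
keybar 188 [ 459.7 -243.9] [20.1 83.6] 78.8 0.104 [0.09  0.107 0.111]
stand 234 [ 458.6 -247. ] [61.7 60.1] 71.9 0.034 [0.025 0.034 0.039]
col2 432 [631.9  -4.2] [72.  70.3] 88.2 0.171 [0.151 0.167 0.194]
col1 380 [622.7 129.2] [71.  63.4] 88.6 0.172 [0.151 0.17  0.194]
flange 1124 [622.8  29.6] [ 63.  270.3] 0.3 0.149 [0.134 0.151 0.154]
hb1 842 [545.   67.9] [127.1 103.9] 0.1 0.106 [0.097 0.101 0.132]
hb2 319 [543.1 -40. ] [100.  122.6] 83.8 0.059 [0.033 0.06  0.077]
```

Emit:
jog_arm([
  {"slide":[-36,-19,0],"roll":0,"gripper":1},
  {"slide":[-72,-38,0],"roll":0,"gripper":1},
  {"slide":[-108,-57,0],"roll":0,"gripper":1},
  {"slide":[-144,-76,0],"roll":0,"gripper":1},
  {"slide":[-180,-95,0],"roll":0,"gripper":1},
  {"slide":[-216,-114,0],"roll":0,"gripper":1},
  {"slide":[-252,-132,0],"roll":0,"gripper":1},
  {"slide":[-288,-151,0],"roll":0,"gripper":1},
  {"slide":[-324,-170,0],"roll":0,"gripper":1},
  {"slide":[-355,-187,0],"roll":0,"gripper":1},
])

```text
clock: 0.98
position: [0.4677, 0.3148, 0.2267]
ee_rot: [0.459, 3.107, -0.001]
force: [0.1, -0.7, 0.7]
width: 0.997
```

```bash
python3 - <<'E'
from h import *
im=snap('wrist','w1');print(im['state']['joints'].round(3),im['state']['position'],im['state']['ee_rot'],im['intrinsics'])
E
```

```text
[-0.802  0.334  0.153  1.735 -0.056  1.077  0.646] [0.4677407  0.3147725  0.22672886] [ 4.58895307e-01  3.10747751e+00 -6.35683461e-04] [[355.85548938   0.         322.51043036]
 [  0.         355.85548938 197.75808861]
 [  0.           0.           1.        ]]
```

View pics/w1.png

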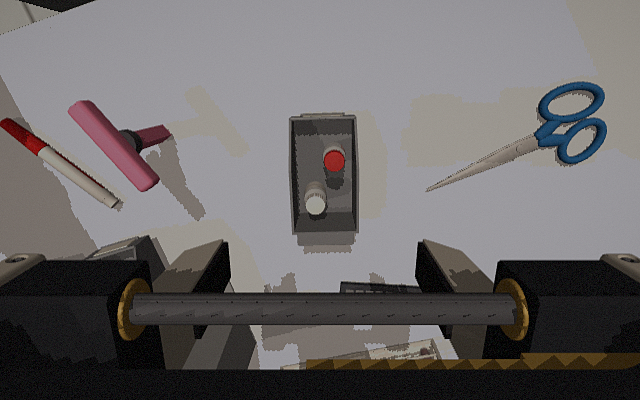

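```bash
cat >> h.py <<'E'
def rect(n,A):
    (c,sz,a)=cv2.minAreaRect(A[:,:2].astype(np.float32)*1000);print(n,len(A),np.round(c,1),np.round(sz,1),round(a,1),np.percentile(A[:,2],[5,50,95]).round(4))
def sel(W,u0,u1,v0,v1,lo,hi):
    A=W[v0:v1,u0:u1].reshape(-1,3);return A[(A[:,2]>lo)&(A[:,2]<hi)]
E
python3 - <<'E'
from h import *
im=load('w1');W=cloud(im)
A=sel(W,280,370,100,250,.056,.068);rect('rim',A)
A=sel(W,280,370,100,250,.02,.068);rect('all',A)
f=cv2.cvtColor(im['frame'],cv2.COLOR_BGR2GRAY)
cv2.imwrite('pics/w1c.png',cv2.resize(im['frame'][100:260,270:380],None,fx=3.7,fy=3.7,interpolation=cv2.INTER_CUBIC))
E
```

```text
rim 1430 [491.  309.9] [65.7 92.6] 74.6 [0.0563 0.0604 0.0617]
all 4150 [476.  314.2] [ 65.9 123.8] 74.3 [0.0247 0.0521 0.0613]
```

View pics/w1c.png

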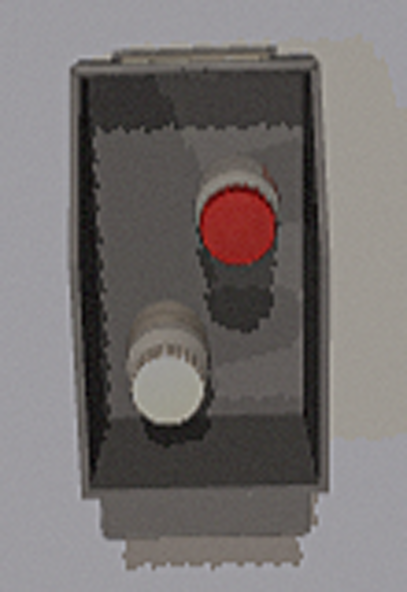

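Emit:
jog_arm([
  {"slide":[-11,1.8,20],"roll":-0.022,"gripper":1},
  {"slide":[-11,1.8,55],"roll":-0.022,"gripper":1},
  {"slide":[-11,1.8,90],"roll":-0.022,"gripper":1},
  {"slide":[-11,1.8,125],"roll":-0.022,"gripper":1},
  {"slide":[-11,1.8,160],"roll":-0.022,"gripper":1},
  {"slide":[-11,1.8,185],"roll":-0.022,"gripper":1},
  {"slide":[-11,1.8,198],"roll":-0.022,"gripper":1},
  {"slide":[-11,1.8,198],"roll":-0.022,"gripper":1},
  {"slide":[-11,1.8,198],"roll":-0.022,"gripper":0.6},
  {"slide":[-11,1.8,198],"roll":-0.022,"gripper":0.6},
], newtons=20)

```text
clock: 1.87
position: [0.4776, 0.3164, 0.0297]
ee_rot: [0.422, 3.112, 0.002]
force: [-0.7, 0.4, 0.5]
width: 0.903
```

Emit:
jog_arm([
  {"slide":[0,0,0],"roll":0,"gripper":0.6},
  {"slide":[0,0,0],"roll":0,"gripper":0.6},
  {"slide":[0,0,0],"roll":0,"gripper":0.6},
  {"slide":[0,0,0],"roll":0,"gripper":0.6},
  {"slide":[0,0,-5],"roll":0,"gripper":0.6},
  {"slide":[0,0,-15],"roll":0,"gripper":0.6},
  {"slide":[0,0,-35],"roll":0,"gripper":0.6},
  {"slide":[0,0,-60],"roll":0,"gripper":0.6},
  {"slide":[0,0,-90],"roll":0,"gripper":0.6},
  {"slide":[0,0,-120],"roll":0,"gripper":0.6},
])

```text
clock: 2.7
position: [0.4766, 0.3157, 0.1506]
ee_rot: [-0.423, -3.113, 0.0]
force: [0.5, -0.3, -2.6]
width: 0.721
```

```bash
python3 - <<'E'
from h import *
im=snap('wrist','w2');s=im['state'];print(s['joints'].round(3),s['position'],s['ee_rot'],s['width'],s['force'])
snap('side','s2')
E
```

```text
[-0.781  0.423  0.14   1.808 -0.073  0.916  0.692] [0.47664332 0.31573642 0.15055336] [-4.22510147e-01 -3.11275074e+00  2.22249307e-04] 0.7214819052145444 [ 0.45012074 -0.27661258 -2.64779627]
```

View pics/w2.png

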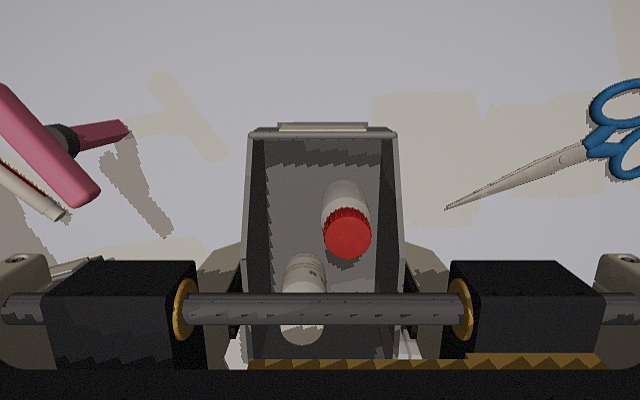

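```bash
python3 - <<'E'
from h import *
W=cloud(load('top0'))
for y in np.arange(.3,-.31,-.05):
    B=W.reshape(-1,3);m=(abs(B[:,1]-y)<.025);r=[]
    for x in np.arange(.55,1.0,.05):
        q=B[m&(abs(B[:,0]-x)<.025),2]; r.append(np.nanmax(q).round(2) if len(q) else -1)
    print(y.round(2),r)
E
```

```text
0.3 [np.float64(0.07), np.float64(0.05), np.float64(0.05), np.float64(0.07), np.float64(0.1), np.float64(0.07), np.float64(0.01), np.float64(0.01), np.float64(0.13)]
0.25 [np.float64(0.06), np.float64(0.0), np.float64(0.0), np.float64(0.08), np.float64(0.1), np.float64(0.1), np.float64(0.01), np.float64(0.0), np.float64(0.1)]
0.2 [np.float64(0.0), np.float64(0.01), np.float64(0.0), np.float64(0.09), np.float64(0.1), np.float64(0.07), np.float64(0.01), np.float64(0.01), np.float64(0.1)]
0.15 [np.float64(0.01), np.float64(0.2), np.float64(0.2), np.float64(0.01), np.float64(0.1), np.float64(0.09), np.float64(0.03), np.float64(0.03), np.float64(0.09)]
0.1 [np.float64(0.16), np.float64(0.2), np.float64(0.2), np.float64(0.0), np.float64(0.01), np.float64(0.0), np.float64(0.03), np.float64(0.03), np.float64(0.03)]
0.05 [np.float64(0.16), np.float64(0.2), np.float64(0.19), np.float64(0.0), np.float64(0.01), np.float64(0.48), np.float64(0.52), np.float64(0.52), np.float64(0.52)]
0.0 [np.float64(0.08), np.float64(0.2), np.float64(0.2), np.float64(0.01), np.float64(0.01), np.float64(0.54), np.f
[... 339 characters left out ...]
t64(0.55), np.float64(0.55), np.float64(0.55)]
-0.15 [np.float64(0.01), np.float64(0.01), np.float64(0.01), np.float64(0.0), np.float64(0.13), np.float64(0.54), np.float64(0.55), np.float64(0.55), np.float64(0.55)]
-0.2 [np.float64(0.01), np.float64(0.01), np.float64(0.02), np.float64(0.01), np.float64(0.13), np.float64(0.54), np.float64(0.55), np.float64(0.55), np.float64(0.55)]
-0.25 [np.float64(0.01), np.float64(0.02), np.float64(0.02), np.float64(0.01), np.float64(0.01), np.float64(0.44), np.float64(0.5), np.float64(0.5), np.float64(0.5)]
-0.3 [np.float64(0.0), np.float64(0.02), np.float64(0.02), np.float64(0.0), np.float64(0.0), np.float64(0.18), np.float64(0.01), np.float64(-0.01), -1]
```

```bash
python3 - <<'E'
from h import *
W=cloud(load('side0')).reshape(-1,3)
m=(W[:,0]>.6)&(W[:,0]<1.1)&(W[:,1]<.05)&(W[:,1]>-.35)&(W[:,2]>.25)
print(np.nanpercentile(W[m],[0,1,5,50,95],axis=0).round(3))
E
```

```text
[[ 0.786 -0.35   0.25 ]
 [ 0.788 -0.329  0.255]
 [ 0.791 -0.259  0.273]
 [ 0.898 -0.193  0.469]
 [ 1.073 -0.008  0.673]]
```

Emit:
jog_arm([
  {"slide":[0,0,-10],"roll":0,"gripper":0.6},
  {"slide":[-3,-4,-30],"roll":-0.02,"gripper":0.6},
  {"slide":[-9,-11,-55],"roll":-0.05,"gripper":0.6},
  {"slide":[-18,-21,-80],"roll":-0.08,"gripper":0.6},
  {"slide":[-29,-34,-105],"roll":-0.11,"gripper":0.6},
  {"slide":[-41,-48,-130],"roll":-0.14,"gripper":0.6},
  {"slide":[-55,-64,-150],"roll":-0.17,"gripper":0.6},
  {"slide":[-71,-82,-165],"roll":-0.2,"gripper":0.6},
  {"slide":[-88,-102,-175],"roll":-0.23,"gripper":0.6},
  {"slide":[-106,-123,-180],"roll":-0.243,"gripper":0.6},
])

```text
clock: 3.63
position: [0.5465, 0.1685, 0.3301]
ee_rot: [0.038, 3.141, 0.001]
force: [0.1, 0.2, -2.5]
width: 0.722
```

```bash
python3 - <<'E'
from h import *
s=arm.observe();R=Ro.from_rotvec(s['ee_rot']).as_matrix();p=s['position'];print(p,R[:,0].round(3),s['joints'].round(2),s['width'])
print(R.T@(np.array([.64,-.03,.33])-p))
E
```

```text
[0.54653652 0.16848263 0.33011528] [-1.     0.024 -0.   ] [-0.53  0.28  0.18  1.55 -0.05  1.31  1.21] 0.7222854308239791
[-9.82189463e-02 -1.96172954e-01  2.80473716e-05]
```

Emit:
jog_arm([
  {"slide":[-12,-24,0],"roll":0,"gripper":0.6},
  {"slide":[-26,-52,0],"roll":0,"gripper":0.6},
  {"slide":[-40,-80,0],"roll":0,"gripper":0.6},
  {"slide":[-54,-108,0],"roll":0,"gripper":0.6},
  {"slide":[-68,-136,0],"roll":0,"gripper":0.6},
  {"slide":[-80,-160,0],"roll":0,"gripper":0.6},
  {"slide":[-90,-180,0],"roll":0,"gripper":0.6},
  {"slide":[-96,-192,0],"roll":0,"gripper":0.6},
  {"slide":[-98,-196,0],"roll":0,"gripper":0.6},
  {"slide":[-98,-196,0],"roll":0,"gripper":0.6},
])

```text
clock: 4.47
position: [0.6389, -0.03, 0.3282]
ee_rot: [-0.044, -3.14, 0.0]
force: [-0.8, -0.9, -2.1]
width: 0.719
```

```bash
python3 - <<'E'
from h import *
im=snap('wrist','w3');s=im['state'];print(s['joints'].round(3),s['position'],s['ee_rot'],s['width'],s['force'],s['dq'].round(3))
E
```

```text
[-0.216  0.405  0.273  1.388 -0.109  1.365  1.601] [ 0.63889882 -0.02996952  0.3281756 ] [-4.41900156e-02 -3.13998145e+00  6.08942276e-05] 0.719276268348469 [-0.75476883 -0.89288587 -2.08526185] [-0.029 -0.015 -0.031  0.012 -0.005 -0.003 -0.017]
```

View pics/w3.png

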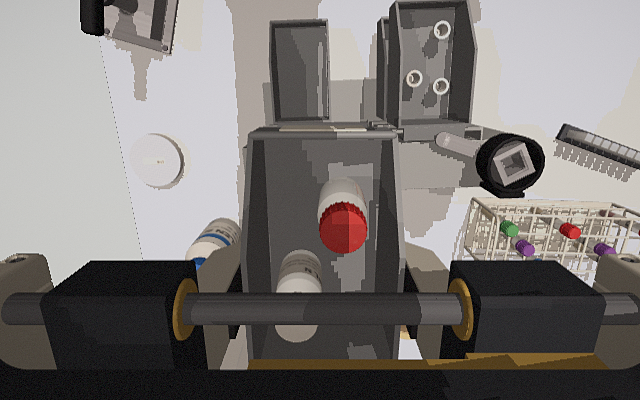

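Emit:
jog_arm([
  {"slide":[-6,0,0],"roll":0,"gripper":0.6},
  {"slide":[-16,0,0],"roll":0,"gripper":0.6},
  {"slide":[-26,0,0],"roll":0,"gripper":0.6},
  {"slide":[-36,0,0],"roll":0,"gripper":0.6},
  {"slide":[-44,0,0],"roll":0,"gripper":0.6},
  {"slide":[-48,0,0],"roll":0,"gripper":0.6},
  {"slide":[-48,0,0],"roll":0,"gripper":0.6},
  {"slide":[-48,0,0],"roll":0,"gripper":0.6},
  {"slide":[-48,0,0],"roll":0,"gripper":0.6},
  {"slide":[-48,0,0],"roll":0,"gripper":0.6},
])

```text
clock: 5.35
position: [0.6867, -0.0307, 0.3289]
ee_rot: [0.042, 3.141, 0.0]
force: [-0.8, -0.6, -2.2]
width: 0.719
```

```bash
python3 - <<'E'
from h import *
im=snap('wrist','w4');s=im['state'];print(s['joints'].round(3),s['position'],s['ee_rot'],s['width'],s['force'],s['dq'].round(3))
cv2.imwrite('pics/w4c.png',cv2.resize(im['frame'][0:180,220:560],None,fx=2.3,fy=2.3,interpolation=cv2.INTER_CUBIC))
E
```

```text
[-0.195  0.493  0.277  1.25  -0.131  1.416  1.614] [ 0.68673249 -0.0307006   0.32894492] [4.22239689e-02 3.14125915e+00 3.00619355e-04] 0.7189150258450417 [-0.79314717 -0.59740904 -2.17926161] [ 0.002  0.     0.    -0.002  0.001 -0.002 -0.001]
```

View pics/w4c.png

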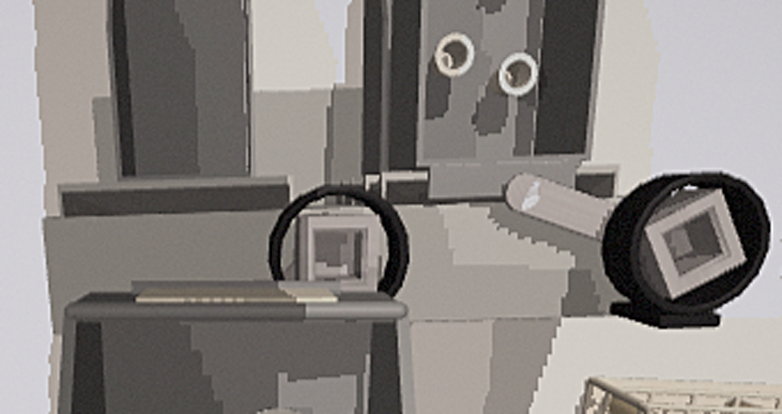

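```bash
python3 - <<'E'
from h import *
im=load('w4');W=cloud(im)
np.set_printoptions(linewidth=200)
for u in (255,270,290,310,330,340):
    print(u,[(v,*(W[v,u]*1000).round(0).astype(int)) for v in range(73,98) if np.isfinite(W[v,u,0])])
for (u,v) in ((367,108),(367,85),(345,95)): print(u,v,W[v,u])
E
```

```text
255 [(73, np.int64(587), np.int64(-114), np.int64(0)), (74, np.int64(588), np.int64(-115), np.int64(0)), (75, np.int64(589), np.int64(-115), np.int64(1)), (76, np.int64(591), np.int64(-115), np.int64(2)), (77, np.int64(592), np.int64(-115), np.int64(1)), (78, np.int64(593), np.int64(-115), np.int64(1)), (79, np.int64(598), np.int64(-88), np.int64(154)), (80, np.int64(599), np.int64(-88), np.int64(155)), (81, np.int64(600), np.int64(-87), np.int64(156)), (82, np.int64(600), np.int64(-87), np.int64(156)), (83, np.int64(601), np.int64(-88), np.int64(153)), (84, np.int64(602), np.int64(-88), np.int64(152)), (85, np.int64(603), np.int64(-89), np.int64(149)), (86, np.int64(604), np.int64(-90), np.int64(146)), (87, np.int64(605), np.int64(-90), np.int64(143)), (88, np.int64(605), np.int64(-91), np.int64(141)), (89, np.int64(606), np.int64(-91), np.int64(137)), (90, np.int64(607), np.int64(-91), np.int64(137)), (91, np.int64(608), np.int64(-93), np.int64(131)), (92, np.int64(609), np.int64(-93), np.int64(128)), (93, np.int64(610), np.int64(-94), np.int64(126)), (94, np.int64(611), np.int64(-
[... 5969 characters left out ...]
64(138)), (87, np.int64(607), np.int64(-11), np.int64(136)), (88, np.int64(608), np.int64(-11), np.int64(133)), (89, np.int64(609), np.int64(-11), np.int64(128)), (90, np.int64(610), np.int64(-11), np.int64(126)), (91, np.int64(610), np.int64(-12), np.int64(154)), (92, np.int64(611), np.int64(-12), np.int64(152)), (93, np.int64(612), np.int64(-12), np.int64(154)), (94, np.int64(613), np.int64(-12), np.int64(153)), (95, np.int64(614), np.int64(-12), np.int64(155)), (96, np.int64(614), np.int64(-13), np.int64(177)), (97, np.int64(614), np.int64(-14), np.int64(184))]
367 108 [0.62476433 0.01050233 0.16896502]
367 85 [0.60564204 0.02828836 0.01848091]
345 95 [ 0.61273825 -0.01014186  0.19560561]
```

```bash
python3 - <<'E'
from h import *
im=load('w4');W=cloud(im);p=np.array(im['state']['position']);R=Ro.from_rotvec(im['state']['ee_rot']).as_matrix()
A=sel(W,240,350,70,92,.154,.159)
A=A[(A[:,0]<.6035)]
rect('louvre',A); y=A[:,1];print('yext',np.percentile(y,[.5,99.5]),'fit x(y)',np.polyfit(y,A[:,0],1))
# panel front edge: per column first x where z jumps back to >.15 after mouth
E=[]
for u in range(250,338):
    c=W[:,u]; i=[v for v in range(86,97) if c[v,2]>.149 and c[v-1,2]<.140]
    if i: E.append((c[i[0]]))
E=np.array(E);print('panel',len(E),np.polyfit(E[:,1],E[:,0],1),np.median(E[:,0]))
A=sel(W,330,400,70,128,.18,.215)
print(np.percentile(A[:,2],[5,50,95]))
A=A[A[:,2]>np.percentile(A[:,2],60)-.004]; rect('collar',A)
# circle fit of collar outer points
X=A[:,:2]*1000;c0=X.mean(0)
# bin in hand
B=sel(W,240,410,110,240,.33,.40)
L=(B-p)@R
print('bin tool', np.percentile(L,[0.5,99.5],axis=0).round(4))
top=L[L[:,2]<np.percentile(L[:,2],2)+.004];print(np.percentile(top,[1,50,99],axis=0).round(4))
from scipy.optimize import least_squares
h=X
r=least_squares(lambda q:np.hypot(h[:,0]-q[0],h[:,1]-q[1])-q[2],[c0[0],c0[1],22],loss='soft_l1');print('circ',r.x,r.cost/len(h))
E
```

```text
louvre 434 [600.1 -51.3] [91.  6.] 89.5 [0.1544 0.1556 0.1568]
yext [-0.09633664 -0.00585851] fit x(y) [-0.00529808  0.59913124]
panel 76 [-0.00760615  0.61004414] 0.6104799748683182
[0.18308781 0.1919994  0.19533621]
collar 1227 [619.7   8.5] [48.1 35.9] 84.0 [0.19   0.1924 0.1954]
bin tool [[ 0.0145 -0.0322 -0.0274]
 [ 0.0625  0.0336 -0.0011]]
[[ 0.0217 -0.0321 -0.0277]
 [ 0.0252  0.0103 -0.026 ]
 [ 0.0293  0.0334 -0.023 ]]
circ [620.97761668   9.09066052  16.63072133] 3.582013482296204
```

```bash
python3 - <<'E'
from h import *
for tag in('w2','w4'):
    im=load(tag);W=cloud(im);p=np.array(im['state']['position']);R=Ro.from_rotvec(im['state']['ee_rot']).as_matrix()
    L=(W-p)@R
    m=(L[...,0]>.05)&(L[...,0]<.07)&(abs(L[...,1])<.04)&(L[...,2]<.03)
    A=L[m];print(tag,np.percentile(A,[1,50,99],axis=0).round(4))
    for x0 in np.arange(.02,.066,.004):
        k=m=(abs(L[...,0]-x0)<.002)&(abs(L[...,1])>.028)&(abs(L[...,1])<.04)&(L[...,2]<.03)
        if k.sum(): 
            for s in(-1,1):
                q=L[k];q=q[q[:,1]*s>0]
                if len(q): print(x0.round(3),s,np.percentile(q[:,2],5).round(4),end=' ')
    print()
im=load('w2');f=load('s2')['frame'];cv2.imwrite('pics/s2c.png',cv2.resize(f[60:280,150:400],None,fx=2.7,fy=2.7))
E
```

```text
w2 [[ 0.0501 -0.0318 -0.0079]
 [ 0.0597  0.0005  0.0094]
 [ 0.0641  0.0331  0.0272]]
0.02 -1 -0.0907 0.02 1 -0.0944 0.024 -1 -0.1061 0.024 1 -0.106 0.028 -1 -0.106 0.028 1 -0.106 0.032 -1 -0.0907 0.032 1 -0.0906 0.036 -1 -0.0903 0.036 1 -0.0902 0.04 -1 -0.0162 0.04 1 -0.016 0.044 -1 -0.0135 0.044 1 -0.0134 0.048 -1 -0.0109 0.048 1 -0.0111 0.052 -1 -0.0083 0.052 1 -0.0084 0.056 -1 -0.0056 0.056 1 -0.0058 0.06 -1 -0.0036 0.06 1 -0.0036 0.064 -1 -0.003 0.064 1 -0.003 
w4 [[ 0.0502 -0.0317 -0.0073]
 [ 0.0598  0.0006  0.0092]
 [ 0.0639  0.0331  0.0273]]
0.02 -1 -0.0908 0.02 1 -0.0945 0.024 -1 -0.1062 0.024 1 -0.1061 0.028 -1 -0.105 0.028 1 -0.1052 0.032 -1 -0.0907 0.032 1 -0.0906 0.036 -1 -0.0904 0.036 1 -0.0903 0.04 -1 -0.0161 0.04 1 -0.016 0.044 -1 -0.0134 0.044 1 -0.0132 0.048 -1 -0.0107 0.048 1 -0.0105 0.052 -1 -0.0079 0.052 1 -0.0081 0.056 -1 -0.0056 0.056 1 -0.0057 0.06 -1 -0.0033 0.06 1 -0.0031 0.064 -1 -0.0026 0.064 1 -0.0027
```

View pics/s2c.png

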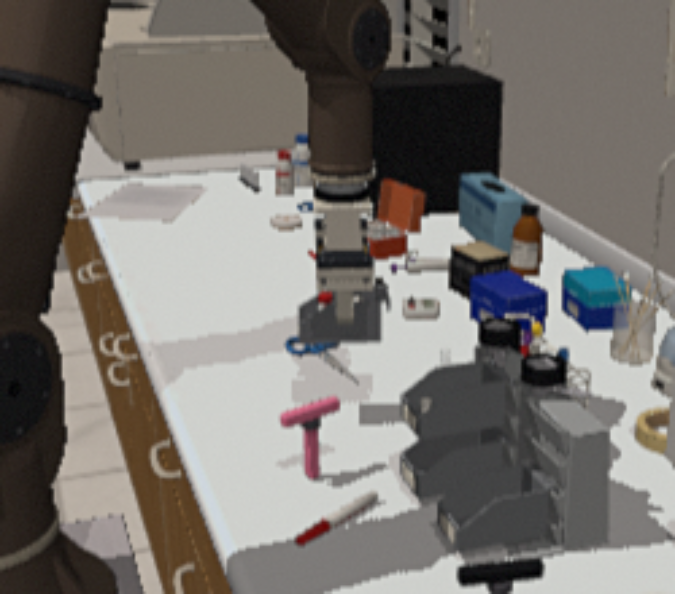

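Emit:
jog_arm([
  {"slide":[12,-2,0],"roll":-0.01,"gripper":0.6},
  {"slide":[36,-6,0],"roll":-0.02,"gripper":0.6},
  {"slide":[64,-11,0],"roll":-0.033,"gripper":0.6},
  {"slide":[92,-16,0],"roll":-0.033,"gripper":0.6},
  {"slide":[118,-20.5,10],"roll":-0.033,"gripper":0.6},
  {"slide":[134,-23.5,35],"roll":-0.033,"gripper":0.6},
  {"slide":[140,-24.6,65],"roll":-0.033,"gripper":0.6},
  {"slide":[140,-24.6,95],"roll":-0.033,"gripper":0.6},
  {"slide":[140,-24.6,118],"roll":-0.033,"gripper":0.6},
  {"slide":[140,-24.6,130],"roll":-0.033,"gripper":0.6},
])

```text
clock: 6.23
position: [0.5446, -0.0515, 0.1964]
ee_rot: [0.009, -3.139, -0.0]
force: [-0.5, 0.4, -1.5]
width: 0.717
```

```bash
cat > st.py <<'E'
from h import *
import sys
s=arm.observe();R=Ro.from_rotvec(s['ee_rot']).as_matrix();p=s['position']
print('t',round(s['clock'],2),'p',(p*1000).round(1),'yaw',np.degrees(np.arctan2(R[1,0],R[0,0])).round(2),'F',s['force'].round(1),'T',s['ft_torque'].round(2),'w',round(s['width']*92,1),'q7',s['joints'][6].round(2))
if len(sys.argv)>3: print('slide',(R.T@(np.array(sys.argv[1:4],float)/1-p*1000)).round(1))
E
python3 st.py 546.1 -51.5 190
```

```text
t 6.23 p [544.6 -51.5 196.4] yaw -179.66 F [-0.5  0.4 -1.5] T [ 0.09  0.1  -0.01] w 65.9 q7 1.67
slide [-1.5 -0.   6.4]
```

Emit:
jog_arm([
  {"slide":[-1,0,6],"roll":0,"gripper":0.6},
  {"slide":[-1,0,12],"roll":0,"gripper":0.6},
  {"slide":[-1,0,18],"roll":0,"gripper":0.6},
  {"slide":[-1,0,22],"roll":0,"gripper":0.6},
  {"slide":[-1,0,24],"roll":0,"gripper":0.6},
  {"slide":[-1,0,24],"roll":0,"gripper":0.6},
  {"slide":[-1,0,24],"roll":0,"gripper":0.6},
  {"slide":[-1,0,24],"roll":0,"gripper":0.6},
  {"slide":[-1,0,24],"roll":0,"gripper":0.6},
  {"slide":[-1,0,24],"roll":0,"gripper":0.6},
])

```text
clock: 7.07
position: [0.5477, -0.0516, 0.175]
ee_rot: [-0.01, 3.141, 0.0]
force: [-0.4, 0.7, -1.7]
width: 0.715
```

```bash
python3 st.py 546.1 -51.5 150; python3 - <<'E'
from h import *
a=snap('side','s5')['frame'];b=snap('top','t5')['frame']
a=cv2.resize(a[150:290,270:410],(560,560),interpolation=cv2.INTER_CUBIC)
b=cv2.resize(b[150:250,320:420],(560,560)[:2],interpolation=cv2.INTER_CUBIC)
cv2.imwrite('pics/st5.png',cv2.resize(np.hstack([a,b]),(800,400)))
E
```

```text
t 7.07 p [547.7 -51.6 175. ] yaw -179.65 F [-0.4  0.7 -1.7] T [0.03 0.03 0.04] w 65.8 q7 1.68
slide [ 1.6  0.1 25. ]
```

View pics/st5.png

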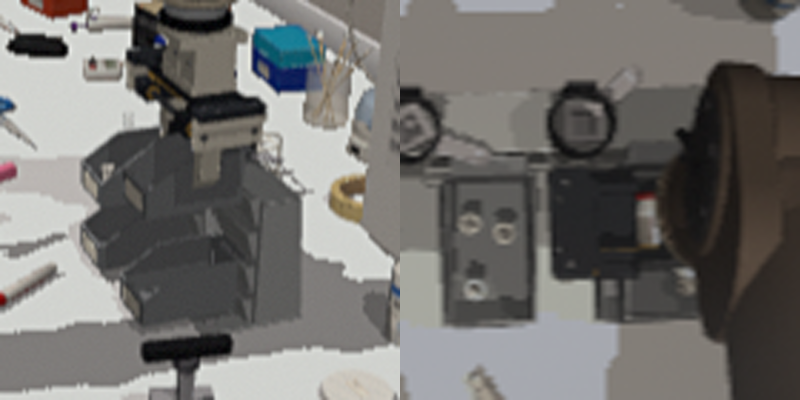

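Emit:
jog_arm([
  {"slide":[1.5,0,4],"roll":0,"gripper":0.6},
  {"slide":[1.5,0,9],"roll":0,"gripper":0.6},
  {"slide":[1.5,0,14],"roll":0,"gripper":0.6},
  {"slide":[1.5,0,19],"roll":0,"gripper":0.6},
  {"slide":[1.5,0,24],"roll":0,"gripper":0.6},
  {"slide":[1.5,0,29],"roll":0,"gripper":0.6},
  {"slide":[1.5,0,34],"roll":0,"gripper":0.6},
  {"slide":[1.5,0,38],"roll":0,"gripper":0.6},
  {"slide":[1.5,0,41],"roll":0,"gripper":0.6},
  {"slide":[1.5,0,43],"roll":0,"gripper":0.6},
])

```text
clock: 8.0
position: [0.5463, -0.0516, 0.1315]
ee_rot: [-0.01, 3.141, -0.0]
force: [0.6, 1.1, -1.2]
width: 0.716
```

```bash
python3 st.py 546.1 -51.5 126
```

```text
t 8.0 p [546.3 -51.6 131.5] yaw -179.65 F [ 0.6  1.1 -1.2] T [ 0.01 -0.23  0.  ] w 65.9 q7 1.7
slide [0.2 0.1 5.5]
```

Emit:
jog_arm([
  {"slide":[0,0,1],"roll":0,"gripper":0.6},
  {"slide":[0,0,2],"roll":0,"gripper":0.6},
  {"slide":[0,0,3],"roll":0,"gripper":0.6},
  {"slide":[0,0,4],"roll":0,"gripper":0.6},
  {"slide":[0,0,4.5],"roll":0,"gripper":0.6},
  {"slide":[0,0,4.5],"roll":0,"gripper":0.6},
  {"slide":[0,0,4.5],"roll":0,"gripper":0.6},
  {"slide":[0,0,4.5],"roll":0,"gripper":0.6},
  {"slide":[0,0,4.5],"roll":0,"gripper":0.6},
  {"slide":[0,0,4.5],"roll":0,"gripper":0.6},
])

```text
clock: 8.83
position: [0.5472, -0.0516, 0.1278]
ee_rot: [-0.01, 3.139, -0.0]
force: [5.1, 0.5, 3.8]
width: 0.72
```

```bash
python3 st.py 546.1 -51.5 126
```

```text
t 8.83 p [547.2 -51.6 127.8] yaw -179.65 F [5.1 0.5 3.8] T [ 0.06 -1.45 -0.  ] w 66.2 q7 1.7
slide [1.1 0.1 1.8]
```

Emit:
jog_arm([
  {"slide":[-1,0,-0.5],"roll":0,"gripper":0.6},
  {"slide":[-2,0,-0.5],"roll":0,"gripper":0.6},
  {"slide":[-2,0,0],"roll":0,"gripper":0.6},
  {"slide":[-2,0,1],"roll":0,"gripper":0.6},
  {"slide":[-2,0,1.5],"roll":0,"gripper":0.6},
  {"slide":[-2,0,1.5],"roll":0,"gripper":0.6},
  {"slide":[-2,0,1.5],"roll":0,"gripper":0.6},
  {"slide":[-2,0,1.5],"roll":0,"gripper":0.6},
  {"slide":[-2,0,1.5],"roll":0,"gripper":0.6},
  {"slide":[-2,0,1.5],"roll":0,"gripper":0.6},
])

```text
clock: 9.67
position: [0.5478, -0.0516, 0.1256]
ee_rot: [0.01, -3.141, -0.0]
force: [-0.6, 0.3, 2.7]
width: 0.714
```

```bash
python3 st.py 546.1 -51.5 126
```

```text
t 9.67 p [547.8 -51.6 125.6] yaw -179.65 F [-0.6  0.3  2.7] T [ 0.04 -0.25  0.01] w 65.7 q7 1.7
slide [ 1.7  0.1 -0.4]
```

Emit:
jog_arm([
  {"slide":[0,0,0.5],"roll":0,"gripper":0.6},
  {"slide":[0,0,1],"roll":0,"gripper":0.6},
  {"slide":[0,0,1],"roll":0,"gripper":0.74},
  {"slide":[0,0,1],"roll":0,"gripper":0.8},
  {"slide":[0,0,1],"roll":0,"gripper":0.9},
  {"slide":[0,0,1],"roll":0,"gripper":1},
  {"slide":[0,0,1],"roll":0,"gripper":1},
  {"slide":[0,0,1],"roll":0,"gripper":1},
  {"slide":[0,0,1],"roll":0,"gripper":1},
  {"slide":[0,0,1],"roll":0,"gripper":1},
])

```text
clock: 10.5
position: [0.548, -0.0516, 0.1247]
ee_rot: [0.01, -3.142, -0.0]
force: [1.2, 0.1, 0.4]
width: 1.0
```

```bash
python3 st.py 546.1 -51.5 126;python3 - <<'E'
from h import *
a=snap('side','s6')['frame'];c=snap('wrist','w6')['frame']
a=cv2.resize(a[180:290,290:400],(400,400),interpolation=cv2.INTER_CUBIC)
cv2.imwrite('pics/st6.png',np.hstack([a,cv2.resize(c,(400,250))[[*range(250)]+[0]*150]]))
E
```

```text
t 10.5 p [548.  -51.6 124.7] yaw -179.65 F [1.2 0.1 0.4] T [ 0.04 -0.02  0.01] w 92.0 q7 1.7
slide [ 1.9  0.1 -1.3]
```

View pics/st6.png

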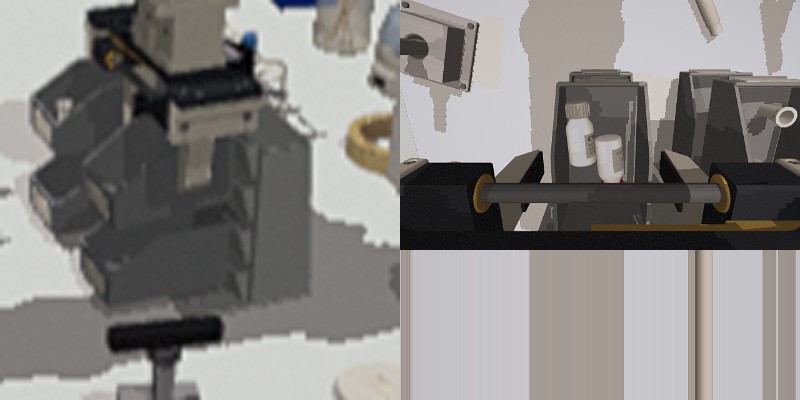

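Emit:
jog_arm([
  {"slide":[0,0,-10],"roll":0,"gripper":1},
  {"slide":[0,0,-30],"roll":0,"gripper":1},
  {"slide":[0,0,-55],"roll":0,"gripper":1},
  {"slide":[0,0,-85],"roll":0,"gripper":1},
  {"slide":[0,0,-115],"roll":0,"gripper":1},
  {"slide":[-10,0,-145],"roll":0,"gripper":1},
  {"slide":[-30,0,-170],"roll":0,"gripper":1},
  {"slide":[-50,0,-185],"roll":0,"gripper":1},
  {"slide":[-60,0,-190],"roll":0,"gripper":1},
  {"slide":[-60,0,-190],"roll":0,"gripper":1},
])

```text
clock: 11.43
position: [0.6102, -0.051, 0.3169]
ee_rot: [-0.01, 3.138, -0.0]
force: [0.2, 0.6, 0.5]
width: 1.004
```

```bash
python3 st.py;python3 - <<'E'
from h import *
im=snap('wrist','w7')
f=im['frame'];cv2.imwrite('pics/w7c.png',cv2.resize(f[0:200,200:470],None,fx=2.9,fy=2.9,interpolation=cv2.INTER_CUBIC))
E
```

```text
t 11.43 p [610.2 -51.  316.9] yaw -179.62 F [0.2 0.6 0.5] T [ 0.05  0.01 -0.  ] w 92.3 q7 1.66
```

View pics/w7c.png

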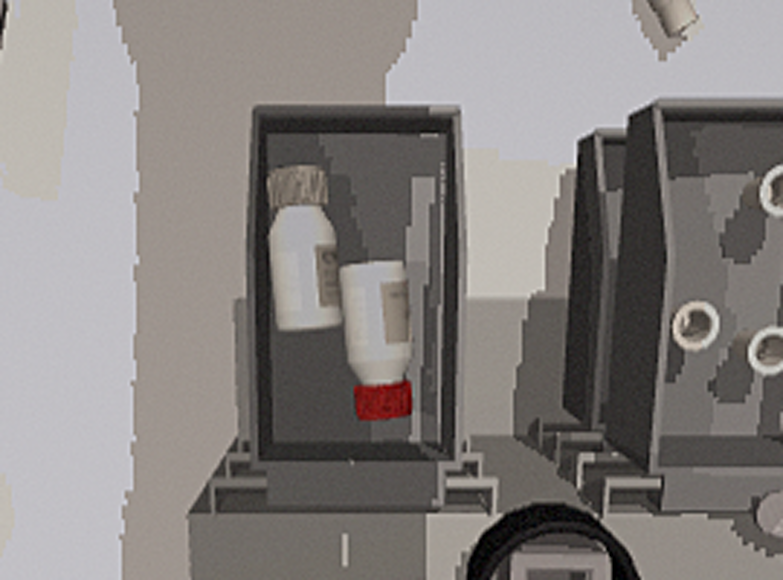

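```bash
python3 - <<'E'
from h import *
im=load('w7');W=cloud(im)
# crop px -> u=200+x/2.9, v=y/2.9
A=sel(W,284,362,34,162,.11,.175);rect('bin',A)
print(np.percentile(A,[1,99],axis=0))
for v in (40,60,80,100,120,140,155,160,165,170):
    B=W[v,282:366];k=B[:,2]>.11;print(v,(B[k][0]*1000).round(1) if k.any() else '',(B[k][-1]*1000).round(1)if k.any() else '')
for v in range(150,182,2): print(v,(W[v,325]*1000).round(1),end=';')
C=sel(W,355,440,165,200,.185,.21);print(len(C));rect('col',C)
E
```

```text
bin 4938 [543.1 -50.8] [114.4  79.2] 0.3 [0.1126 0.1206 0.1577]
[[ 0.48624849 -0.08345933  0.11114566]
 [ 0.59522847 -0.01809699  0.15898494]]
40 [489.8 -83.5 122.2] [489.4 -18.7 122.3]
60 [507.7 -83.5 135.7] [507.3 -18.5 136.5]
80 [524.8 -83.6 148.5] [524.4 -18.4 151. ]
100 [541.3 -83.4 154.6] [541.  -18.1 154. ]
120 [558.4 -83.8 154.7] [557.9 -18.5 156. ]
140 [575.7 -83.1 156.9] [575.3 -18.  157.2]
155 [589.2 -83.5 156.9] [588.5 -17.6 158.6]
160 [593.4 -83.4 159. ] [601.9  -6.7 115. ]
165 [598.8 -87.5 155.7] [598.2 -11.6 156.2]
170 [610.3 -91.  126.4] [609.7  -7.7 126.7]
150 [594.2 -47.8 101.4];152 [595.9 -47.8 103.7];154 [594.4 -47.9 123.4];156 [593.7 -48.  137.6];158 [592.5 -48.2 153.3];160 [593.4 -48.2 158.1];162 [595.2 -48.2 158.1];164 [596.9 -48.2 159. ];166 [598.8 -48.1 158.4];168 [600.2 -48.1 160.7];170 [602.6 -48.1 158.3];172 [604.2 -48.1 159.2];174 [606.3 -48.1 158.4];176 [610.  -48.  151.1];178 [611.1 -48.  154.4];180 [613.2 -48.  153.6];756
col 756 [611.1   7.4] [19.7 46.6] 0.4 [0.1864 0.192  0.1952]
```

Emit:
jog_arm([
  {"slide":[-8,7,0],"roll":0,"gripper":1},
  {"slide":[-24,21,0],"roll":0,"gripper":1},
  {"slide":[-42,37,0],"roll":0,"gripper":1},
  {"slide":[-58,51,0],"roll":0,"gripper":1},
  {"slide":[-66,58,0],"roll":0,"gripper":1},
  {"slide":[-68,60,0],"roll":0,"gripper":1},
  {"slide":[-68,60,0],"roll":0,"gripper":1},
  {"slide":[-68,60,0],"roll":0,"gripper":1},
  {"slide":[-68,60,0],"roll":0,"gripper":1},
  {"slide":[-68,60,0],"roll":0,"gripper":1},
])

```text
clock: 12.32
position: [0.6751, 0.008, 0.3152]
ee_rot: [-0.007, 3.141, -0.0]
force: [-0.7, 0.1, 0.0]
width: 1.0
```

```bash
python3 st.py;python3 - <<'E'
from h import *
im=snap('wrist','w8')
f=im['frame'];cv2.imwrite('pics/w8c.png',cv2.resize(f[40:180,240:400],None,fx=4.2,fy=4.2,interpolation=cv2.INTER_CUBIC))
E
```

```text
t 12.32 p [675.1   8.  315.2] yaw -179.74 F [-0.7  0.1  0. ] T [ 0.1   0.01 -0.02] w 92.0 q7 1.58
```

View pics/w8c.png

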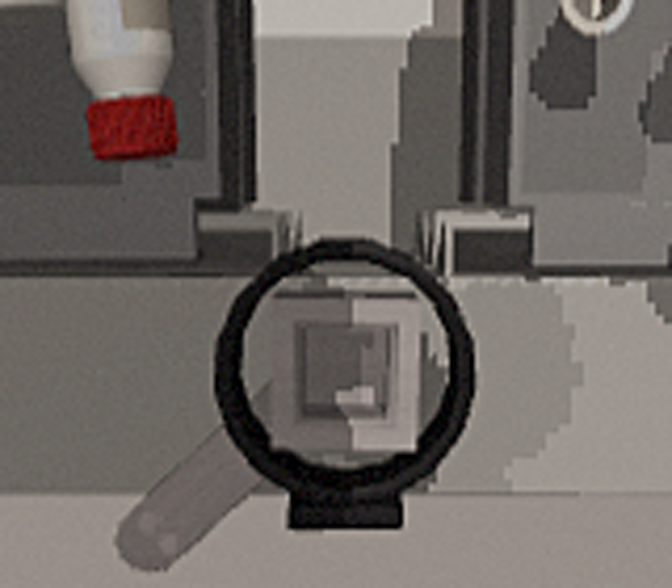

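```bash
python3 - <<'E'
from h import *
im=load('w8');f=im['frame'];W=cloud(im)
cv2.imwrite('pics/w8d.png',cv2.resize(cv2.convertScaleAbs(f[105:152,298:348],alpha=1.4),None,fx=12,fy=12,interpolation=cv2.INTER_CUBIC))
C=W[90:160,285:360].reshape(-1,3);z=C[:,2];print(np.histogram(z[np.isfinite(z)],bins=np.arange(.15,.205,.0025)))
g=cv2.cvtColor(f,cv2.COLOR_BGR2GRAY);m=((g<45)&(W[...,2]>.185)).astype(np.uint8)
cs,_=cv2.findContours(m[80:170,280:365],cv2.RETR_EXTERNAL,cv2.CHAIN_APPROX_NONE);c=max(cs,key=cv2.contourArea)
k=[p for p in c[:,0]+[280,80] if p[1]<148]
print(cv2.minEnclosingCircle(np.array(k,np.float32)),W[92:94,318:326,2].round(3))
for v in range(108,150,3): print(v,(W[v,300:346:3,2]*1000).round(0))
E
```

```text
(array([ 351, 1128,  134,   26,    0,   57,  210,  255,  144,   56,   32,
         51,   53,   76,   62,   93,  753,  748,  168,    0,    0]), array([0.15  , 0.1525, 0.155 , 0.1575, 0.16  , 0.1625, 0.165 , 0.1675,
       0.17  , 0.1725, 0.175 , 0.1775, 0.18  , 0.1825, 0.185 , 0.1875,
       0.19  , 0.1925, 0.195 , 0.1975, 0.2   , 0.2025]))
((321.6946716308594, 127.73592376708984), 31.25913429260254) [[0.005 0.005 0.003 0.004 0.006 0.004 0.006 0.004]
 [0.005 0.006 0.005 0.003 0.006 0.005 0.004 0.005]]
108 [195. 195. 154. 152. 152. 154. 153. 155. 154. 154. 155. 155. 154. 152.
 195. 196.]
111 [194. 153. 192. 192. 192. 192. 191. 191. 192. 191. 191. 190. 192. 191.
 154. 195.]
114 [155. 154. 192. 192. 193. 192. 192. 193. 193. 192. 192. 193. 191. 191.
 153. 195.]
117 [153. 154. 190. 191. 190. 191. 190. 190. 190. 191. 192. 191. 191. 191.
 154. 153.]
120 [154. 153. 190. 192. 170. 168. 170. 171. 171. 169. 169. 192. 191. 191.
 153. 152.]
123 [153. 153. 193. 191. 168. 169. 169. 171. 168. 170. 169. 191. 192. 191.
 154. 153.]
126 [154. 153. 191. 192. 171. 169. 170. 169. 170. 170. 169. 191. 192. 190.
 153. 154.]
129 [153. 153. 190. 190. 170. 171. 169. 169. 169. 170. 170. 191. 192. 192.
 152. 153.]
132 [154. 166. 191. 192. 169. 170. 170. 171. 169. 169. 169. 192. 193. 192.
 152. 153.]
135 [165. 166. 192. 192. 170. 169. 169. 170. 170. 170. 170. 191. 191. 190.
 155. 174.]
138 [171. 167. 192. 191. 185. 186. 184. 186. 185. 185. 183. 191. 191. 152.
 154. 181.]
141 [183. 165. 191. 191. 194. 191. 191. 192. 191. 190. 193. 192. 190. 152.
 177. 192.]
144 [193. 180. 191. 191. 192. 191. 192. 193. 192. 192. 192. 192. 192. 172.
 187. 194.]
147 [194. 192. 180. 172. 152. 151. 154. 153. 152. 152. 154. 152. 175. 185.
 195. 195.]
```

View pics/w8d.png

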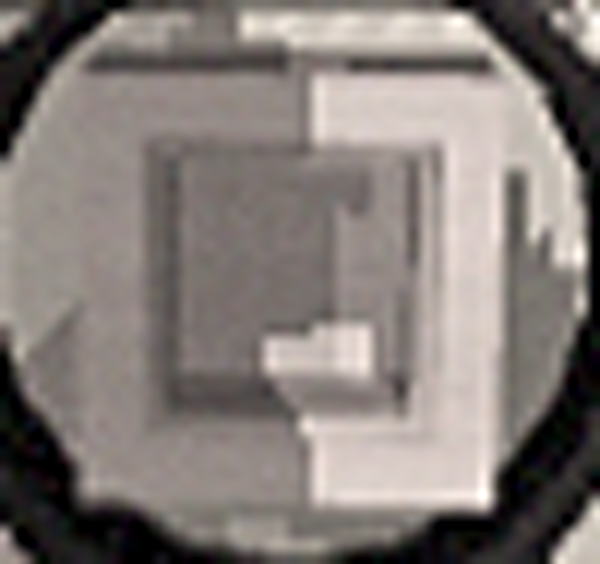

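```bash
python3 - <<'E'
from h import *
im=load('w8')
print(ray(im,322.4,128.2,.192),ray(im,321.7,127.7,.195))
W=cloud(im);
k=(W[...,2]>.16)&(W[...,2]<.175);k[:,:311]=0;k[:,335:]=0;k[:118]=0;k[138:]=0
print('floor',np.percentile(W[k],[2,50,98],axis=0))
k=(W[...,2]>.186)&(W[...,2]<.194);k[:110]=0;k[146:]=0;k[:,304:]&=True;k[:,:305]=0;k[:,341:]=0
print('plate',np.percentile(W[k],[1,99],axis=0), np.percentile(W[k],[1,99],axis=0).mean(0))
E
```

```text
[0.62531228 0.00840991 0.192     ] [0.62459967 0.00786703 0.195     ]
floor [[ 6.19344855e-01 -3.66809403e-04  1.67960378e-01]
 [ 6.26832283e-01  7.24503809e-03  1.69738861e-01]
 [ 6.33958283e-01  1.56694809e-02  1.72813170e-01]]
plate [[ 0.61217244 -0.00530941  0.18830216]
 [ 0.63860825  0.02141631  0.19318713]] [0.62539035 0.00805345 0.19074464]
```

Emit:
jog_arm([
  {"slide":[12,-15,0],"roll":0.02,"gripper":1},
  {"slide":[36,-45,0],"roll":0.05,"gripper":1},
  {"slide":[60,-75,0],"roll":0.08,"gripper":1},
  {"slide":[84,-105,0],"roll":0.11,"gripper":1},
  {"slide":[108,-135,0],"roll":0.14,"gripper":1},
  {"slide":[132,-165,0],"roll":0.17,"gripper":1},
  {"slide":[156,-195,0],"roll":0.2,"gripper":1},
  {"slide":[180,-225,10],"roll":0.2,"gripper":1},
  {"slide":[196,-245,20],"roll":0.2,"gripper":1},
  {"slide":[201,-251,25],"roll":0.2,"gripper":1},
])

```text
clock: 13.2
position: [0.472, -0.2476, 0.2896]
ee_rot: [-0.315, -3.125, 0.002]
force: [-0.5, 0.1, -0.6]
width: 1.002
```

```bash
python3 st.py;python3 - <<'E'
from h import *
im=snap('wrist','w9');W=cloud(im)
cv2.imwrite('pics/w9c.png',im['frame'])
A=sel(W,200,450,0,250,.085,.13)
rect('bar',A)
B=sel(W,200,450,0,250,.03,.045);rect('stand',B)
E
```

```text
t 13.2 p [ 472.  -247.6  289.6] yaw 168.49 F [-0.5  0.1 -0.6] T [ 0.03 -0.04  0.01] w 92.2 q7 1.86
bar 1479 [ 460.6 -246.4] [24.3 84.1] 86.2 [0.0928 0.1091 0.1106]
stand 1691 [ 460.5 -246.4] [60.  60.2] 72.8 [0.0352 0.0366 0.038 ]
```

View pics/w9c.png

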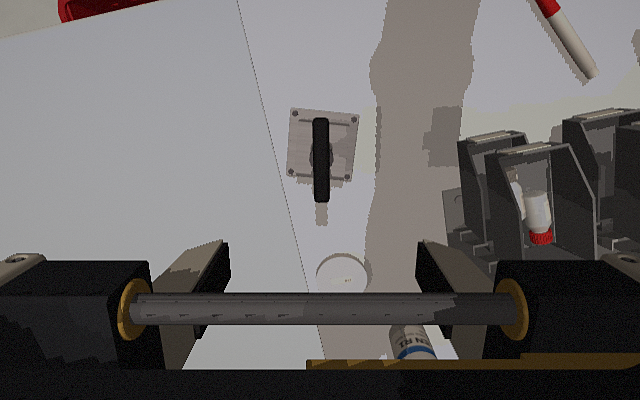

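```bash
python3 - <<'E'
from h import *
im=load('w9');W=cloud(im)
A=sel(W,290,350,100,220,.104,.115);rect('bar',A)
d=A[:,:2]-A[:,:2].mean(0);w,v=np.linalg.eigh(d.T@d);a=np.degrees(np.arctan2(v[1,1],v[0,1]));print('pca',A[:,:2].mean(0),a)
for e in A[A[:,0]<.43],A[A[:,0]>.49]: print(e[:,2].mean(),e[:,:2].mean(0))
B=sel(W,280,370,95,190,.033,.04);rect('st',B)
print(proj(im,np.array([[.4605,-.2464,.036]])))
E
```

```text
bar 1365 [ 460.8 -246.4] [16.  83.6] 79.3 [0.1065 0.1092 0.1106]
pca [ 0.45883738 -0.24601553] 169.5255108633419
0.10875169235829199 [ 0.42476812 -0.24004946]
0.10885884692717537 [ 0.49527883 -0.25245589]
st 1681 [ 460.5 -246.4] [60.1 60. ] 73.0 [0.0353 0.0366 0.038 ]
[[321.14307348 149.18628192]]
```

```bash
python3 st.py 460.8 -246.4 81
```

```text
t 13.25 p [ 472.2 -246.8  288.9] yaw 168.51 F [-0.7 -1.2  0.1] T [-0.04  0.07 -0.05] w 92.0 q7 1.86
slide [ 11.   -1.8 207.9]
```

Emit:
jog_arm([
  {"slide":[11,-1.8,15],"roll":-0.016,"gripper":0.6},
  {"slide":[11,-1.8,45],"roll":-0.016,"gripper":0.6},
  {"slide":[11,-1.8,80],"roll":-0.016,"gripper":0.6},
  {"slide":[11,-1.8,115],"roll":-0.016,"gripper":0.6},
  {"slide":[11,-1.8,145],"roll":-0.016,"gripper":0.6},
  {"slide":[11,-1.8,160],"roll":-0.016,"gripper":0.6},
  {"slide":[11,-1.8,165],"roll":-0.016,"gripper":0.6},
  {"slide":[11,-1.8,165],"roll":-0.016,"gripper":0.6},
  {"slide":[11,-1.8,165],"roll":-0.016,"gripper":0.6},
  {"slide":[11,-1.8,165],"roll":-0.016,"gripper":0.6},
], newtons=45)

```text
clock: 14.08
position: [0.4663, -0.2429, 0.1262]
ee_rot: [0.278, 3.127, -0.001]
force: [0.1, -0.3, 0.1]
width: 0.594
```

```bash
python3 st.py 460.8 -246.4 81
```

```text
t 14.08 p [ 466.3 -242.9  126.2] yaw 169.83 F [ 0.1 -0.3  0.1] T [ 0.01 -0.01 -0.02] w 54.6 q7 1.96
slide [ 4.9 -4.4 45.2]
```

Emit:
jog_arm([
  {"slide":[2.5,-2.2,5],"roll":0.007,"gripper":0.6},
  {"slide":[4.9,-4.4,15],"roll":0.007,"gripper":0.6},
  {"slide":[4.9,-4.4,28],"roll":0.007,"gripper":0.6},
  {"slide":[4.9,-4.4,38],"roll":0.007,"gripper":0.6},
  {"slide":[4.9,-4.4,44],"roll":0.007,"gripper":0.6},
  {"slide":[4.9,-4.4,45],"roll":0.007,"gripper":0.6},
  {"slide":[4.9,-4.4,45],"roll":0.007,"gripper":0.6},
  {"slide":[4.9,-4.4,45],"roll":0.007,"gripper":0.6},
  {"slide":[4.9,-4.4,45],"roll":0.007,"gripper":0.6},
  {"slide":[4.9,-4.4,45],"roll":0.007,"gripper":0.6},
])

```text
clock: 14.92
position: [0.4597, -0.2462, 0.0802]
ee_rot: [0.29, 3.127, -0.0]
force: [-0.1, 0.3, 0.4]
width: 0.602
```

```bash
python3 st.py 460.8 -246.4 81
```

```text
t 14.92 p [ 459.7 -246.2   80.2] yaw 169.41 F [-0.1  0.3  0.4] T [-0.05  0.03  0.  ] w 55.4 q7 1.99
slide [-1.1  0.  -0.8]
```

Emit:
jog_arm([
  {"slide":[-1,0,0],"roll":0,"gripper":0.4},
  {"slide":[-1,0,0],"roll":0,"gripper":0.2},
  {"slide":[-1,0,0],"roll":0,"gripper":0.05},
  {"slide":[-1,0,0],"roll":0,"gripper":0.05},
  {"slide":[-1,0,0],"roll":0,"gripper":0.05},
  {"slide":[-1,0,0],"roll":0,"gripper":0.05},
  {"slide":[-1,0,0],"roll":0,"gripper":0.05},
  {"slide":[-1,0,0],"roll":0,"gripper":0.05},
  {"slide":[-1,0,0],"roll":0,"gripper":0.05},
  {"slide":[-1,0,0],"roll":0,"gripper":0.05},
], newtons=45)

```text
clock: 15.75
position: [0.4604, -0.2463, 0.0797]
ee_rot: [0.29, 3.128, 0.0]
force: [-0.2, -0.1, 0.5]
width: 0.253
```

```bash
python3 st.py 460.8 -246.4 81
```

```text
t 15.75 p [ 460.4 -246.3   79.7] yaw 169.41 F [-0.2 -0.1  0.5] T [ 0.   -0.03  0.02] w 23.3 q7 1.99
slide [-0.4 -0.  -1.3]
```

Still closing (23 mm); wait, then lift.

Emit:
jog_arm([
  {"slide":[0,0,0],"roll":0,"gripper":0.05},
  {"slide":[0,0,0],"roll":0,"gripper":0.05},
  {"slide":[0,0,0],"roll":0,"gripper":0.05},
  {"slide":[0,0,0],"roll":0,"gripper":0.05},
  {"slide":[0,0,0],"roll":0,"gripper":0.05},
  {"slide":[0,0,-4],"roll":0,"gripper":0.05},
  {"slide":[0,0,-14],"roll":0,"gripper":0.05},
  {"slide":[0,0,-28],"roll":0,"gripper":0.05},
  {"slide":[0,0,-45],"roll":0,"gripper":0.05},
  {"slide":[0,0,-62],"roll":0,"gripper":0.05},
])

```text
clock: 16.58
position: [0.4601, -0.2463, 0.1429]
ee_rot: [-0.29, -3.128, -0.0]
force: [0.9, -0.9, -0.8]
width: 0.256
```

```bash
python3 st.py 460.8 -246.4 200; python3 - <<'E'
from h import *
a=snap('side','s10')['frame'];cv2.imwrite('pics/s10c.png',cv2.resize(a[150:330,230:430],None,fx=3,fy=3,interpolation=cv2.INTER_CUBIC))
E
```

```text
t 16.58 p [ 460.1 -246.3  142.9] yaw 169.39 F [ 0.9 -0.9 -0.8] T [-0.02 -0.04  0.06] w 23.5 q7 1.95
slide [ -0.7   0.1 -57.1]
```

View pics/s10c.png

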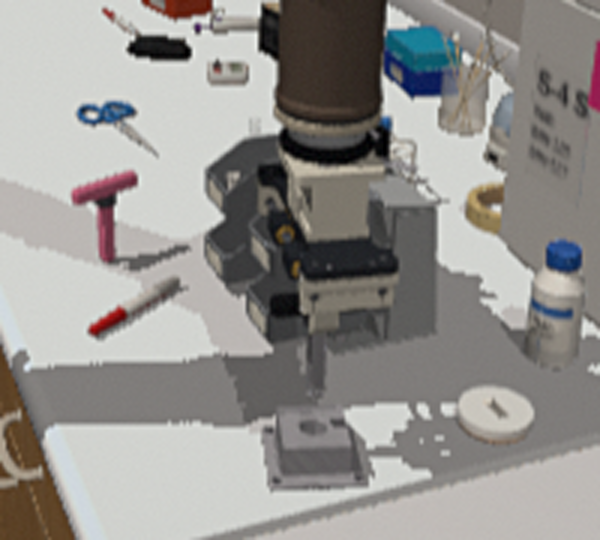

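```bash
python3 - <<'E'
from h import *
im=snap('wrist','w10');W=cloud(im);f=im['frame']
cv2.imwrite('pics/w10c.png',cv2.resize(f[120:370,200:460],None,fx=2.4,fy=2.4,interpolation=cv2.INTER_CUBIC))
im=load('w9');f=im['frame'];cv2.imwrite('pics/w9d.png',cv2.resize(f[100:215,275:370],None,fx=5,fy=5,interpolation=cv2.INTER_CUBIC))
E
```

```text
(no output)
```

View pics/w10c.png

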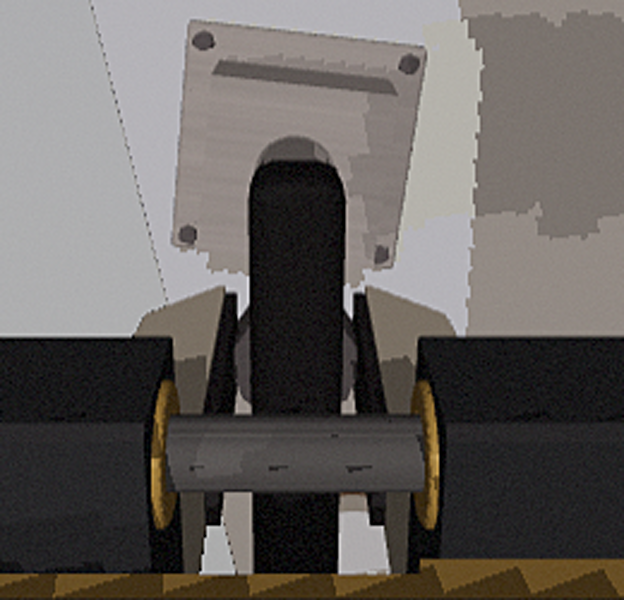

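View pics/w9d.png

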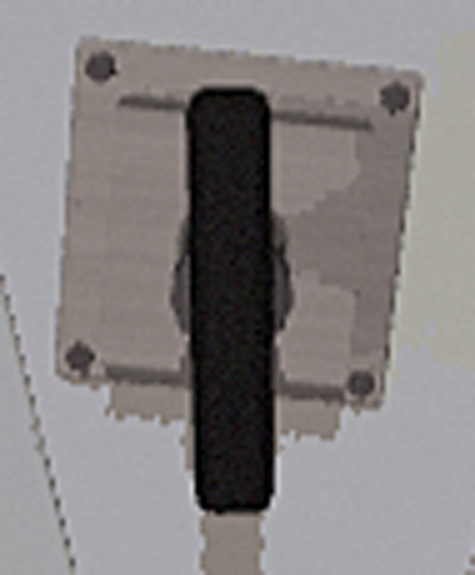

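Emit:
jog_arm([
  {"slide":[0,0,14],"roll":0,"gripper":0.05},
  {"slide":[0,0,30],"roll":0,"gripper":0.05},
  {"slide":[0,0,46],"roll":0,"gripper":0.05},
  {"slide":[0,0,57],"roll":0,"gripper":0.05},
  {"slide":[0,0,61],"roll":0,"gripper":0.05},
  {"slide":[0,0,61],"roll":0,"gripper":0.05},
  {"slide":[0,0,61],"roll":0,"gripper":0.35},
  {"slide":[0,0,61],"roll":0,"gripper":0.35},
  {"slide":[0,0,61],"roll":0,"gripper":0.35},
  {"slide":[0,0,52],"roll":0,"gripper":0.35},
])

```text
clock: 17.52
position: [0.4597, -0.2459, 0.0892]
ee_rot: [-0.29, -3.126, -0.001]
force: [-0.3, 0.2, 0.1]
width: 0.352
```

```bash
python3 st.py 460.5 -246.4 94.5
```

```text
t 17.52 p [ 459.7 -245.9   89.2] yaw 169.41 F [-0.3  0.2  0.1] T [ 0.01  0.02 -0.01] w 32.4 q7 1.99
slide [-0.9 -0.3 -5.3]
```

Emit:
jog_arm([
  {"slide":[-0.5,0,-5],"roll":0,"gripper":0.3},
  {"slide":[-0.5,0,-5],"roll":0,"gripper":0.05},
  {"slide":[-0.5,0,-5],"roll":0,"gripper":0.05},
  {"slide":[-0.5,0,-5],"roll":0,"gripper":0.05},
  {"slide":[-0.5,0,-5],"roll":0,"gripper":0.05},
  {"slide":[-0.5,0,-5],"roll":0,"gripper":0.05},
  {"slide":[-0.5,0,-5],"roll":0,"gripper":0.05},
  {"slide":[-0.5,0,-5],"roll":0,"gripper":0.05},
  {"slide":[-0.5,0,-5],"roll":0,"gripper":0.05},
  {"slide":[-0.5,0,-5],"roll":0,"gripper":0.05},
], newtons=45)

```text
clock: 18.35
position: [0.4613, -0.2467, 0.0951]
ee_rot: [0.29, 3.127, -0.0]
force: [-0.8, 0.2, 6.8]
width: 0.168
```

```bash
python3 st.py 460.5 -246.4 94.5
```

```text
t 18.35 p [ 461.3 -246.7   95.1] yaw 169.4 F [-0.8  0.2  6.8] T [-0.03  0.05 -0.02] w 15.4 q7 1.98
slide [0.9 0.1 0.6]
```

Emit:
jog_arm([
  {"slide":[0,0,-2],"roll":0,"gripper":0.05},
  {"slide":[0,0,-8],"roll":0,"gripper":0.05},
  {"slide":[0,0,-20],"roll":0,"gripper":0.05},
  {"slide":[0,0,-36],"roll":0,"gripper":0.05},
  {"slide":[0,0,-54],"roll":0,"gripper":0.05},
  {"slide":[0,0,-74],"roll":0,"gripper":0.05},
  {"slide":[0,0,-96],"roll":0,"gripper":0.05},
  {"slide":[0,0,-118],"roll":0,"gripper":0.05},
  {"slide":[0,0,-138],"roll":0,"gripper":0.05},
  {"slide":[0,0,-150],"roll":0,"gripper":0.05},
])

```text
clock: 19.18
position: [0.4611, -0.2467, 0.247]
ee_rot: [0.29, 3.126, -0.001]
force: [0.9, 0.3, -2.2]
width: 0.174
```

```bash
python3 st.py 460.5 -246.4 94.5; python3 - <<'E'
from h import *
im=snap('wrist','w11');W=cloud(im);f=im['frame']
p=np.array(im['state']['position']);R=Ro.from_rotvec(im['state']['ee_rot']).as_matrix();L=(W-p)@R
cv2.imwrite('pics/w11c.png',cv2.resize(f[120:370,200:460],None,fx=2,fy=2,interpolation=cv2.INTER_CUBIC))
a=snap('side','s11');Ws=cloud(a);g=a['frame']
cv2.imwrite('pics/s11c.png',cv2.resize(g[100:320,250:430],None,fx=2.6,fy=2.6,interpolation=cv2.INTER_CUBIC))
k=(abs(L[...,1])<.012)&(L[...,0]>.008)&(L[...,0]<.05)&(L[...,2]>-.035)&(L[...,2]<.03);k[370:]=0
A=L[k];print(np.percentile(A,[1,50,99],axis=0).round(4))
for x0 in np.arange(.01,.05,.004):
    q=A[abs(A[:,0]-x0)<.002]
    if len(q)>3: print(x0.round(3),np.median(q,axis=0).round(4),q[:,1].min().round(4),q[:,1].max().round(4))
E
```

```text
t 19.18 p [ 461.1 -246.7  247. ] yaw 169.39 F [ 0.9  0.3 -2.2] T [ 0.01 -0.02  0.01] w 16.0 q7 1.89
slide [  0.9   0.2 152.5]
[[ 0.0084 -0.0116 -0.034 ]
 [ 0.0224  0.0006 -0.0141]
 [ 0.0425  0.0115 -0.0018]]
0.01 [ 0.01   -0.003  -0.0153] -0.012 0.012
0.014 [ 0.014   0.001  -0.0141] -0.0072 0.0088
0.018 [ 0.018  0.001 -0.014] -0.0071 0.0087
0.022 [ 0.022   0.001  -0.0141] -0.0071 0.0086
0.026 [ 0.0259  0.0006 -0.0141] -0.007 0.0086
0.03 [ 0.0301  0.001  -0.0141] -0.007 0.0085
0.034 [ 0.034   0.0006 -0.0142] -0.0069 0.0085
0.038 [ 0.0382  0.0006 -0.0139] -0.0072 0.0087
0.042 [ 0.0417  0.0006 -0.0108] -0.0066 0.008
```

View pics/w11c.png

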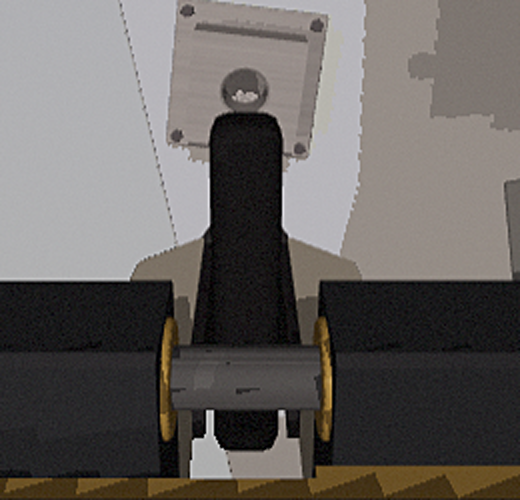

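View pics/s11c.png

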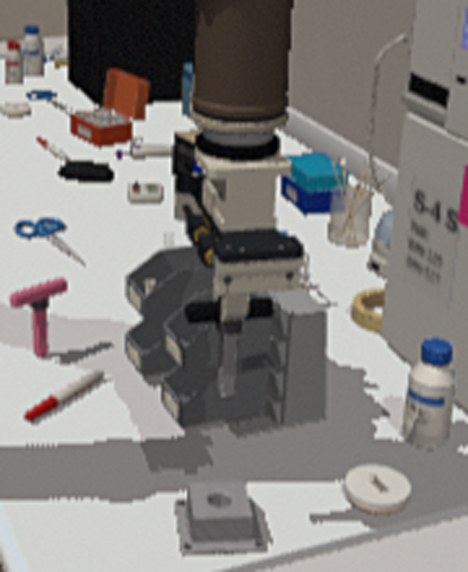

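Emit:
jog_arm([
  {"slide":[-3,6,-15],"roll":0,"gripper":0.05},
  {"slide":[-9,22,-35],"roll":-0.02,"gripper":0.05},
  {"slide":[-20,48,-55],"roll":-0.05,"gripper":0.05},
  {"slide":[-34,82,-72],"roll":-0.08,"gripper":0.05},
  {"slide":[-50,120,-84],"roll":-0.1,"gripper":0.05},
  {"slide":[-66,160,-88],"roll":-0.12,"gripper":0.05},
  {"slide":[-82,200,-88],"roll":-0.15,"gripper":0.05},
  {"slide":[-98,238,-88],"roll":-0.17,"gripper":0.05},
  {"slide":[-110,266,-88],"roll":-0.18,"gripper":0.05},
  {"slide":[-115.5,280,-88],"roll":-0.18,"gripper":0.05},
])

```text
clock: 20.12
position: [0.6271, 0.0138, 0.3303]
ee_rot: [0.003, -3.139, -0.004]
force: [-1.0, 0.6, -2.5]
width: 0.17
```

```bash
python3 st.py 625.9 7.3 300
```

```text
t 20.12 p [627.1  13.8 330.3] yaw -179.89 F [-1.   0.6 -2.5] T [ 0.05  0.09 -0.06] w 15.7 q7 1.55
slide [ 1.1 -6.6 30.3]
```

Emit:
jog_arm([
  {"slide":[1,-3,6],"roll":0,"gripper":0.05},
  {"slide":[1,-5,14],"roll":0,"gripper":0.05},
  {"slide":[1,-5,20],"roll":0,"gripper":0.05},
  {"slide":[1,-5,25],"roll":0,"gripper":0.05},
  {"slide":[1,-5,28],"roll":0,"gripper":0.05},
  {"slide":[1,-5,30],"roll":0,"gripper":0.05},
  {"slide":[1,-5,30],"roll":0,"gripper":0.05},
  {"slide":[1,-5,30],"roll":0,"gripper":0.05},
  {"slide":[1,-5,30],"roll":0,"gripper":0.05},
  {"slide":[1,-5,30],"roll":0,"gripper":0.05},
])

```text
clock: 20.95
position: [0.625, 0.0026, 0.3031]
ee_rot: [0.008, 3.141, 0.0]
force: [-0.7, -0.1, -2.3]
width: 0.169
```

```bash
python3 st.py 625.9 7.3 278; python3 - <<'E'
from h import *
im=snap('top','t12');g=im['frame'];W=cloud(im)
cv2.imwrite('pics/t12c.png',cv2.resize(g[150:230,300:420],None,fx=6,fy=6,interpolation=cv2.INTER_CUBIC))
im=snap('side','s12');g=im['frame']
cv2.imwrite('pics/s12c.png',cv2.resize(g[120:260,290:430],None,fx=4,fy=4,interpolation=cv2.INTER_CUBIC))
E
```

```text
t 20.95 p [625.    2.6 303.1] yaw 179.72 F [-0.7 -0.1 -2.3] T [ 0.   -0.02 -0.03] w 15.6 q7 1.56
slide [-0.8  4.7 25.1]
```

View pics/s12c.png

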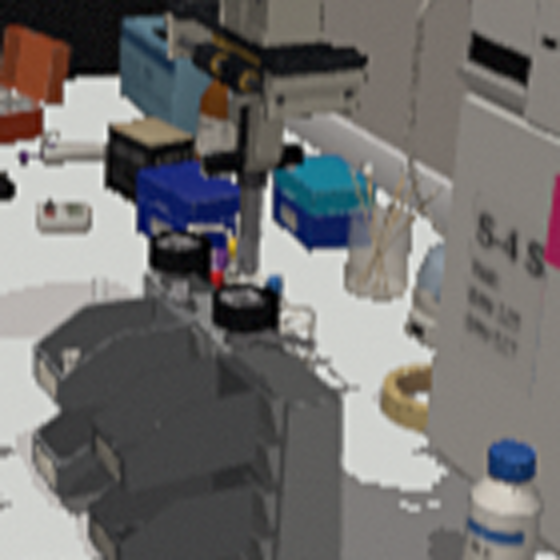

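Emit:
jog_arm([
  {"slide":[-0.8,2.5,2],"roll":0,"gripper":0.05},
  {"slide":[-0.8,4.7,5],"roll":0,"gripper":0.05},
  {"slide":[-0.8,4.7,8],"roll":0,"gripper":0.05},
  {"slide":[-0.8,4.7,10],"roll":0,"gripper":0.05},
  {"slide":[-0.8,4.7,10],"roll":0,"gripper":0.05},
  {"slide":[-0.8,4.7,10],"roll":0,"gripper":0.05},
  {"slide":[-0.8,4.7,10],"roll":0,"gripper":0.05},
  {"slide":[-0.8,4.7,10],"roll":0,"gripper":0.05},
  {"slide":[-0.8,4.7,10],"roll":0,"gripper":0.05},
  {"slide":[-0.8,4.7,10],"roll":0,"gripper":0.05},
])

```text
clock: 21.88
position: [0.6258, 0.0072, 0.2929]
ee_rot: [0.008, 3.141, 0.0]
force: [-0.1, -0.1, -1.0]
width: 0.168
```

```bash
python3 st.py 625.9 7.3 278
```

```text
t 21.88 p [625.8   7.2 292.9] yaw 179.71 F [-0.1 -0.1 -1. ] T [-0.04 -0.02 -0.02] w 15.4 q7 1.56
slide [-0.1  0.1 14.9]
```

Emit:
jog_arm([
  {"slide":[0,0,3],"roll":0,"gripper":0.05},
  {"slide":[0,0,6],"roll":0,"gripper":0.05},
  {"slide":[0,0,9],"roll":0,"gripper":0.05},
  {"slide":[0,0,12],"roll":0,"gripper":0.05},
  {"slide":[0,0,14],"roll":0,"gripper":0.05},
  {"slide":[0,0,16],"roll":0,"gripper":0.05},
  {"slide":[0,0,18],"roll":0,"gripper":0.05},
  {"slide":[0,0,20],"roll":0,"gripper":0.05},
  {"slide":[0,0,22],"roll":0,"gripper":0.05},
  {"slide":[0,0,23],"roll":0,"gripper":0.05},
])

```text
clock: 22.72
position: [0.6256, 0.0073, 0.2694]
ee_rot: [-0.008, -3.141, -0.0]
force: [0.4, -0.5, -0.1]
width: 0.169
```

```bash
python3 st.py 625.9 7.3 259.5
```

```text
t 22.72 p [625.6   7.3 269.4] yaw 179.72 F [ 0.4 -0.5 -0.1] T [0.01 0.02 0.03] w 15.6 q7 1.56
slide [-0.3  0.   9.9]
```

No resistance: the tip is in the socket. Continue to the bottom.

Emit:
jog_arm([
  {"slide":[0,0,1.5],"roll":0,"gripper":0.05},
  {"slide":[0,0,3],"roll":0,"gripper":0.05},
  {"slide":[0,0,4.5],"roll":0,"gripper":0.05},
  {"slide":[0,0,6],"roll":0,"gripper":0.05},
  {"slide":[0,0,7.5],"roll":0,"gripper":0.05},
  {"slide":[0,0,9],"roll":0,"gripper":0.05},
  {"slide":[0,0,10],"roll":0,"gripper":0.05},
  {"slide":[0,0,10],"roll":0,"gripper":0.05},
  {"slide":[0,0,10],"roll":0,"gripper":0.05},
  {"slide":[0,0,10],"roll":0,"gripper":0.05},
])

```text
clock: 23.55
position: [0.6257, 0.0073, 0.2598]
ee_rot: [0.008, 3.141, -0.0]
force: [-0.4, -0.7, -1.3]
width: 0.171
```

```bash
python3 st.py 625.9 7.3 259.5; python3 - <<'E'
from h import *
im=snap('side','s13');g=im['frame']
cv2.imwrite('pics/s13c.png',cv2.resize(g[120:260,290:430],None,fx=4,fy=4,interpolation=cv2.INTER_CUBIC))
E
```

```text
t 23.55 p [625.7   7.3 259.8] yaw 179.72 F [-0.4 -0.7 -1.3] T [-0.03  0.05  0.03] w 15.7 q7 1.56
slide [-0.2  0.   0.3]
```

View pics/s13c.png

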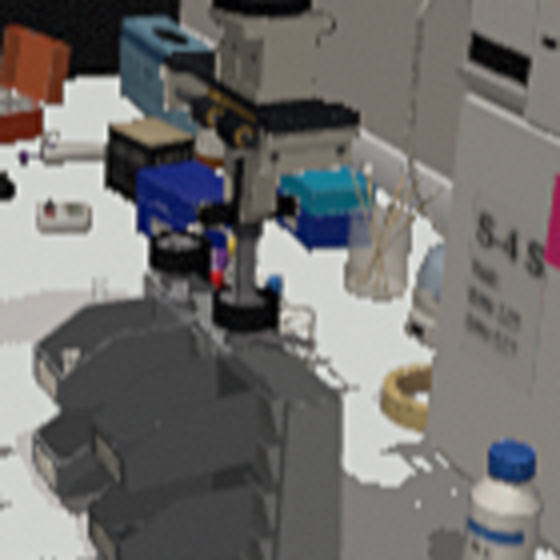

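Emit:
jog_arm([
  {"slide":[0,0,1],"roll":0,"gripper":0.05},
  {"slide":[0,0,1.5],"roll":0,"gripper":0.05},
  {"slide":[0,0,1.5],"roll":0.08,"gripper":0.05},
  {"slide":[0,0,1.5],"roll":0.16,"gripper":0.05},
  {"slide":[0,0,1.5],"roll":0.25,"gripper":0.05},
  {"slide":[0,0,1.5],"roll":0.34,"gripper":0.05},
  {"slide":[0,0,1.5],"roll":0.43,"gripper":0.05},
  {"slide":[0,0,1.5],"roll":0.52,"gripper":0.05},
  {"slide":[0,0,1.5],"roll":0.6,"gripper":0.05},
  {"slide":[0,0,1.5],"roll":0.65,"gripper":0.05},
])

```text
clock: 24.43
position: [0.6261, 0.0074, 0.2584]
ee_rot: [1.016, 2.972, 0.0]
force: [0.5, 0.0, -0.9]
width: 0.17
```

```bash
python3 st.py 625.9 7.3 259.5
```

```text
t 24.43 p [626.1   7.4 258.4] yaw 142.24 F [ 0.5  0.  -0.9] T [-0.08 -0.31  0.02] w 15.6 q7 0.97
slide [ 0.1 -0.2 -1.1]
```

Emit:
jog_arm([
  {"slide":[0,0,0],"roll":0.08,"gripper":0.05},
  {"slide":[0,0,0],"roll":0.16,"gripper":0.05},
  {"slide":[0,0,0],"roll":0.24,"gripper":0.05},
  {"slide":[0,0,0],"roll":0.32,"gripper":0.05},
  {"slide":[0,0,0],"roll":0.4,"gripper":0.05},
  {"slide":[0,0,0],"roll":0.46,"gripper":0.05},
  {"slide":[0,0,0],"roll":0.5,"gripper":0.05},
  {"slide":[0,0,0],"roll":0.53,"gripper":0.05},
  {"slide":[0,0,0],"roll":0.55,"gripper":0.05},
  {"slide":[0,0,0],"roll":0.55,"gripper":0.05},
])

```text
clock: 25.27
position: [0.6261, 0.0072, 0.2583]
ee_rot: [1.781, 2.587, 0.0]
force: [1.4, -0.4, -1.6]
width: 0.168
```

```bash
python3 st.py 625.9 7.3 259.5; python3 - <<'E'
from h import *
im=snap('top','t14');g=im['frame'];cv2.imwrite('pics/t14c.png',cv2.resize(g[150:250,290:430],None,fx=5,fy=5,interpolation=cv2.INTER_CUBIC))
im=snap('side','s14');g=im['frame'];cv2.imwrite('pics/s14c.png',cv2.resize(g[150:260,290:430],None,fx=5,fy=5,interpolation=cv2.INTER_CUBIC))
im=snap('wrist','w14')
E
```

```text
t 25.27 p [626.1   7.2 258.3] yaw 110.92 F [ 1.4 -0.4 -1.6] T [-0.25 -0.5   0.04] w 15.4 q7 0.48
slide [ 0.1 -0.1 -1.2]
```

View pics/s14c.png

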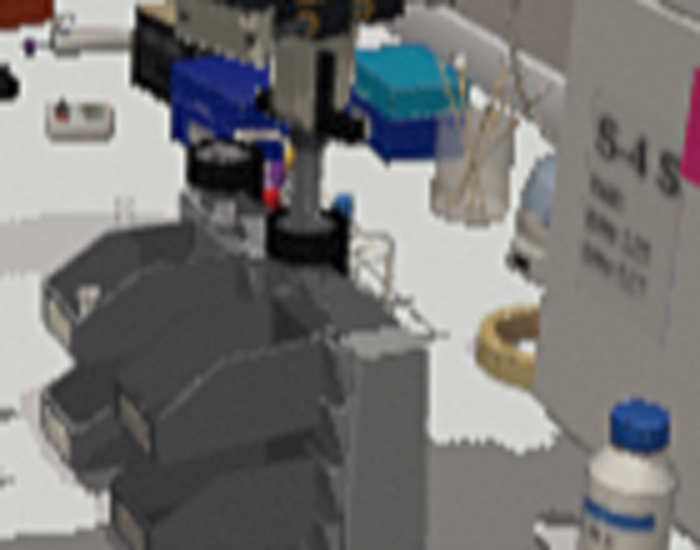

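View pics/w14.png

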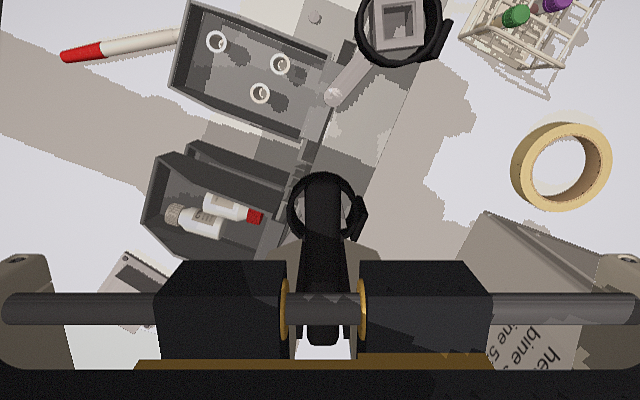

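Emit:
jog_arm([
  {"slide":[0,0,0],"roll":0.02,"gripper":0.05},
  {"slide":[0,0,0],"roll":0.04,"gripper":0.05},
  {"slide":[0,0,0],"roll":0.06,"gripper":0.05},
  {"slide":[0,0,0],"roll":0.08,"gripper":0.05},
  {"slide":[0,0,0],"roll":0.08,"gripper":0.05},
  {"slide":[0,0,0],"roll":0.08,"gripper":0.05},
  {"slide":[0,0,0],"roll":0.08,"gripper":0.05},
  {"slide":[0,0,0],"roll":0.08,"gripper":0.05},
  {"slide":[0,0,0],"roll":0.08,"gripper":0.05},
  {"slide":[0,0,0],"roll":0.08,"gripper":0.05},
])

```text
clock: 26.25
position: [0.6258, 0.0072, 0.2583]
ee_rot: [1.882, 2.515, 0.0]
force: [3.6, 0.1, -1.3]
width: 0.168
```

```bash
python3 st.py 625.9 7.3 259.5
```

```text
t 26.25 p [625.8   7.2 258.3] yaw 106.38 F [ 3.6  0.1 -1.3] T [-0.34 -0.88  0.  ] w 15.5 q7 0.41
slide [ 0.   0.1 -1.2]
```

Emit:
jog_arm([
  {"slide":[0,0,1],"roll":0,"gripper":0.05},
  {"slide":[0,0,2],"roll":0,"gripper":0.05},
  {"slide":[0,0,3],"roll":0,"gripper":0.05},
  {"slide":[0,0,3],"roll":0,"gripper":0.05},
  {"slide":[0,0,3],"roll":0,"gripper":0.05},
  {"slide":[0,0,3],"roll":0,"gripper":0.05},
  {"slide":[0,0,3],"roll":0,"gripper":0.05},
  {"slide":[0,0,3],"roll":0,"gripper":0.05},
  {"slide":[0,0,3],"roll":0,"gripper":0.05},
  {"slide":[0,0,3],"roll":0,"gripper":0.05},
])

```text
clock: 27.08
position: [0.6267, 0.007, 0.258]
ee_rot: [1.881, 2.513, 0.005]
force: [-1.5, -1.0, 18.0]
width: 0.17
```

```bash
python3 st.py 625.9 7.3 259.5
```

```text
t 27.08 p [626.7   7.  258. ] yaw 106.37 F [-1.5 -1.  18. ] T [-0.24  0.39  0.03] w 15.6 q7 0.41
slide [ 0.5 -0.6 -1.5]
```

Emit:
jog_arm([
  {"slide":[0,0,-3],"roll":-0.03,"gripper":0.05},
  {"slide":[0,0,-3],"roll":-0.07,"gripper":0.05},
  {"slide":[0,0,-3],"roll":-0.1,"gripper":0.05},
  {"slide":[0,0,-6],"roll":-0.1,"gripper":0.05},
  {"slide":[0,0,-12],"roll":-0.1,"gripper":0.05},
  {"slide":[0,0,-20],"roll":-0.1,"gripper":0.05},
  {"slide":[0,0,-32],"roll":-0.1,"gripper":0.05},
  {"slide":[0,0,-46],"roll":-0.1,"gripper":0.05},
  {"slide":[0,0,-60],"roll":-0.1,"gripper":0.05},
  {"slide":[0,0,-72],"roll":-0.1,"gripper":0.05},
])

```text
clock: 27.92
position: [0.6251, 0.0073, 0.3288]
ee_rot: [-1.755, -2.605, 0.0]
force: [-0.4, -0.9, -2.4]
width: 0.169
```

```bash
python3 st.py 625.9 7.3 259.5; python3 - <<'E'
from h import *
im=snap('top','t15');g=im['frame'];cv2.imwrite('pics/t15c.png',cv2.resize(g[150:250,290:430],None,fx=5,fy=5,interpolation=cv2.INTER_CUBIC))
im=snap('wrist','w15')
E
```

```text
t 27.92 p [625.1   7.3 328.8] yaw 112.06 F [-0.4 -0.9 -2.4] T [-0.06  0.04 -0.01] w 15.5 q7 0.47
slide [-0.4  0.8 69.3]
```

View pics/w15.png

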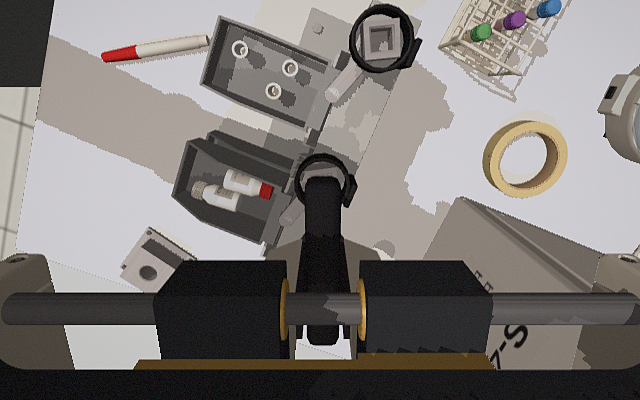

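View pics/t15c.png

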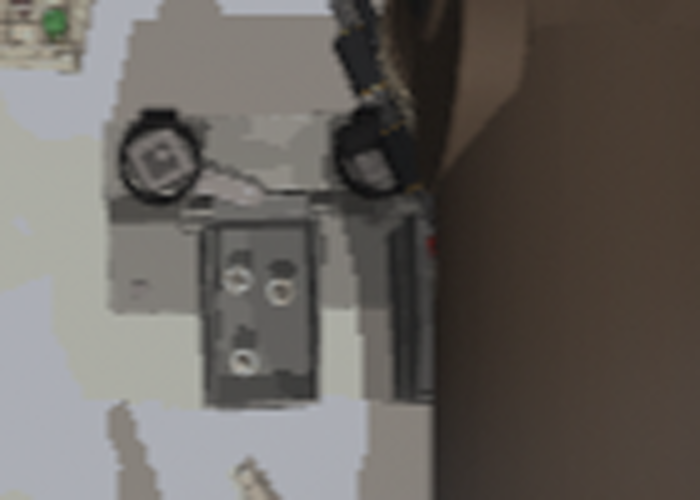

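Emit:
jog_arm([
  {"slide":[-7,-10,0],"roll":-0.1,"gripper":0.05},
  {"slide":[-22,-31,0],"roll":-0.2,"gripper":0.05},
  {"slide":[-41,-58,0],"roll":-0.3,"gripper":0.05},
  {"slide":[-61,-87,0],"roll":-0.4,"gripper":0.05},
  {"slide":[-82,-117,0],"roll":-0.5,"gripper":0.05},
  {"slide":[-104,-148,0],"roll":-0.6,"gripper":0.05},
  {"slide":[-126,-179,0],"roll":-0.7,"gripper":0.05},
  {"slide":[-147,-209,0],"roll":-0.8,"gripper":0.05},
  {"slide":[-164,-233,0],"roll":-0.9,"gripper":0.05},
  {"slide":[-172,-246,0],"roll":-1.0,"gripper":0.05},
])

```text
clock: 28.85
position: [0.459, -0.2483, 0.3271]
ee_rot: [-0.291, -3.127, 0.001]
force: [-0.4, 0.0, -0.7]
width: 0.173
```

```bash
python3 st.py 460.5 -246.5 200; python3 - <<'E'
from h import *
im=snap('top','t16');g=im['frame'];cv2.imwrite('pics/t16c.png',cv2.resize(g[150:250,290:430],None,fx=5,fy=5,interpolation=cv2.INTER_CUBIC))
E
```

```text
t 28.85 p [ 459.  -248.3  327.1] yaw 169.37 F [-0.4  0.  -0.7] T [-0.03  0.04  0.02] w 15.9 q7 1.88
slide [ -1.3   2.1 127.1]
```

View pics/t16c.png

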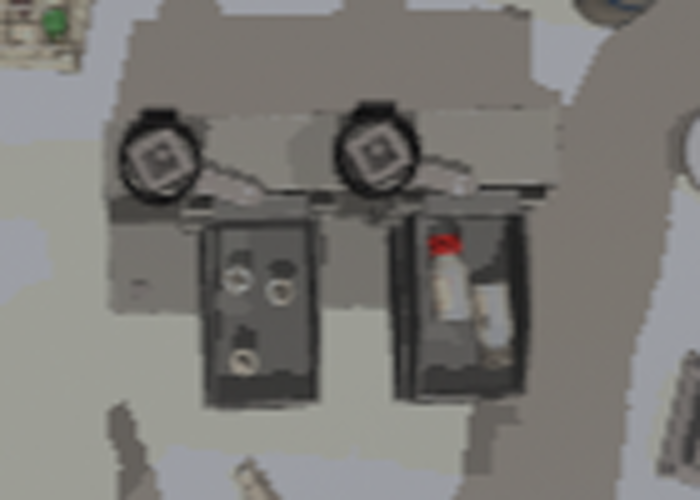

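Emit:
jog_arm([
  {"slide":[-1,2,12],"roll":0,"gripper":0.05},
  {"slide":[-1.5,2,36],"roll":0,"gripper":0.05},
  {"slide":[-1.5,2,66],"roll":0,"gripper":0.05},
  {"slide":[-1.5,2,96],"roll":0,"gripper":0.05},
  {"slide":[-1.5,2,124],"roll":0,"gripper":0.05},
  {"slide":[-1.5,2,146],"roll":0,"gripper":0.05},
  {"slide":[-1.5,2,160],"roll":0,"gripper":0.05},
  {"slide":[-1.5,2,168],"roll":0,"gripper":0.05},
  {"slide":[-1.5,2,172],"roll":0,"gripper":0.05},
  {"slide":[-1.5,2,173],"roll":0,"gripper":0.05},
])

```text
clock: 29.73
position: [0.4642, -0.2427, 0.1539]
ee_rot: [-0.29, -3.127, -0.0]
force: [-0.3, 0.1, -1.1]
width: 0.169
```

```bash
python3 st.py 461 -246.6 96
```

```text
t 29.73 p [ 464.2 -242.7  153.9] yaw 169.39 F [-0.3  0.1 -1.1] T [ 0.02 -0.01 -0.03] w 15.6 q7 1.96
slide [ 2.4 -4.4 57.9]
```

Emit:
jog_arm([
  {"slide":[1.2,-2.2,2],"roll":0,"gripper":0.05},
  {"slide":[2.4,-4.4,6],"roll":0,"gripper":0.05},
  {"slide":[2.4,-4.4,10],"roll":0,"gripper":0.05},
  {"slide":[2.4,-4.4,14],"roll":0,"gripper":0.05},
  {"slide":[2.4,-4.4,16],"roll":0,"gripper":0.05},
  {"slide":[2.4,-4.4,18],"roll":0,"gripper":0.05},
  {"slide":[2.4,-4.4,22],"roll":0,"gripper":0.05},
  {"slide":[2.4,-4.4,28],"roll":0,"gripper":0.05},
  {"slide":[2.4,-4.4,34],"roll":0,"gripper":0.05},
  {"slide":[2.4,-4.4,40],"roll":0,"gripper":0.05},
])

```text
clock: 30.57
position: [0.4611, -0.2468, 0.1135]
ee_rot: [-0.29, -3.128, -0.0]
force: [0.7, -0.2, -1.0]
width: 0.17
```

```bash
python3 st.py 461 -246.6 96
```

```text
t 30.57 p [ 461.1 -246.8  113.5] yaw 169.41 F [ 0.7 -0.2 -1. ] T [ 0.06 -0.   -0.01] w 15.7 q7 2.0
slide [ 0.2  0.1 17.5]
```

Tip is in the hole without resistance; go to the bottom.

Emit:
jog_arm([
  {"slide":[0,0,4],"roll":0,"gripper":0.05},
  {"slide":[0,0,8],"roll":0,"gripper":0.05},
  {"slide":[0,0,11],"roll":0,"gripper":0.05},
  {"slide":[0,0,14],"roll":0,"gripper":0.05},
  {"slide":[0,0,16],"roll":0,"gripper":0.05},
  {"slide":[0,0,17.5],"roll":0,"gripper":0.05},
  {"slide":[0,0,18.5],"roll":0,"gripper":0.05},
  {"slide":[0,0,18.5],"roll":0,"gripper":0.05},
  {"slide":[0,0,18.5],"roll":0,"gripper":0.05},
  {"slide":[0,0,18.5],"roll":0,"gripper":0.05},
])

```text
clock: 31.4
position: [0.4613, -0.2469, 0.0959]
ee_rot: [0.29, 3.128, -0.0]
force: [-0.3, 0.4, -1.4]
width: 0.169
```

```bash
python3 st.py 461 -246.6 96
```

```text
t 31.4 p [ 461.3 -246.9   95.9] yaw 169.41 F [-0.3  0.4 -1.4] T [ 0.02  0.01 -0.03] w 15.5 q7 2.02
slide [ 0.4  0.2 -0.1]
```

Emit:
jog_arm([
  {"slide":[0,0,0.8],"roll":0,"gripper":0.05},
  {"slide":[0,0,1.5],"roll":0,"gripper":0.05},
  {"slide":[0,0,1.5],"roll":0,"gripper":0.05},
  {"slide":[0,0,1.5],"roll":0,"gripper":0.3},
  {"slide":[0,0,1.5],"roll":0,"gripper":0.5},
  {"slide":[0,0,1.5],"roll":0,"gripper":0.6},
  {"slide":[0,0,1.5],"roll":0,"gripper":0.6},
  {"slide":[0,0,1.5],"roll":0,"gripper":0.6},
  {"slide":[0,0,1.5],"roll":0,"gripper":0.6},
  {"slide":[0,0,1.5],"roll":0,"gripper":0.6},
])

```text
clock: 32.23
position: [0.4612, -0.2468, 0.0942]
ee_rot: [-0.29, -3.128, -0.0]
force: [0.2, -0.0, -0.4]
width: 0.59
```

Emit:
jog_arm([
  {"slide":[0,0,-4],"roll":0,"gripper":0.6},
  {"slide":[0,0,-14],"roll":0,"gripper":0.6},
  {"slide":[0,0,-30],"roll":0,"gripper":0.6},
  {"slide":[0,0,-55],"roll":0,"gripper":0.6},
  {"slide":[0,0,-85],"roll":0,"gripper":0.6},
  {"slide":[0,0,-115],"roll":0,"gripper":0.6},
  {"slide":[0,0,-145],"roll":0,"gripper":0.6},
  {"slide":[0,0,-170],"roll":0,"gripper":0.6},
  {"slide":[0,0,-185],"roll":0,"gripper":0.6},
  {"slide":[0,0,-190],"roll":0,"gripper":0.6},
])

```text
clock: 33.07
position: [0.4621, -0.2477, 0.2879]
ee_rot: [0.29, 3.123, -0.002]
force: [0.6, 0.2, 0.1]
width: 0.599
```

```bash
python3 st.py 461 -246.6 96; python3 - <<'E'
from h import *
im=snap('wrist','w17');W=cloud(im)
A=sel(W,260,380,80,240,.10,.125);rect('bar',A)
a=snap('side','s17')['frame'];t=snap('top','t17');tt=t['frame']
cv2.imwrite('pics/f17.png',np.hstack([cv2.resize(a[170:330,250:410],(400,400)),cv2.resize(tt[150:250,340:440],(400,400))]))
Wt=cloud(t)
for n,s in(('bin',(355,410,180,240,.11,.145)),('binall',(362,400,185,240,.11,.175))): rect(n,sel(Wt,*s))
A=sel(Wt,415,460,215,256,.07,.15);rect('bar',A)
E
```

```text
t 33.07 p [ 462.1 -247.7  287.9] yaw 169.38 F [0.6 0.2 0.1] T [-0.03 -0.01 -0.04] w 55.1 q7 1.9
slide [  2.3   1.  191.8]
bar 1339 [ 461.  -246.5] [15.2 84.3] 79.0 [0.1065 0.1092 0.1106]
bin 480 [551.1 -45.9] [140.9 132.8] 10.7 [0.1115 0.1188 0.1408]
binall 740 [549.6 -42.9] [116.2 129.7] 88.5 [0.1123 0.129  0.1622]
bar 98 [ 460.  -240.7] [14.1 82.2] 86.7 [0.0874 0.1045 0.1097]
```

View pics/f17.png

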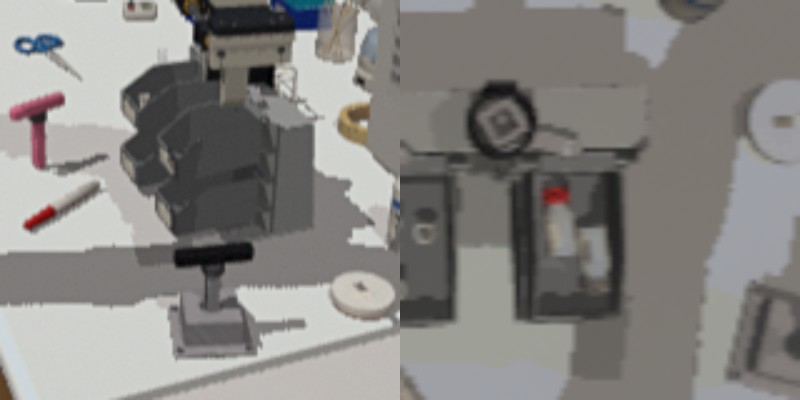

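View pics/w17.png

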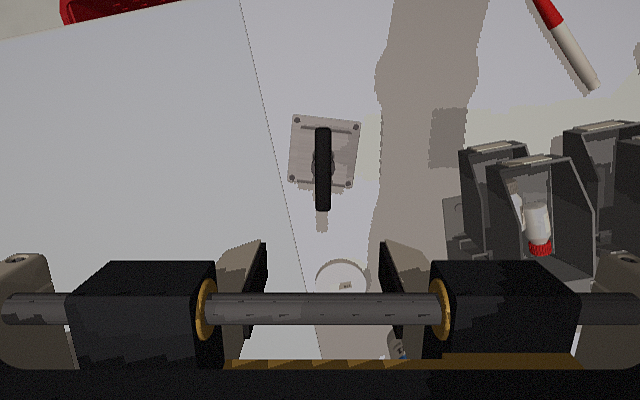

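Emit:
jog_arm([
  {"slide":[-14,16,-6],"roll":0,"gripper":0.6},
  {"slide":[-32,41,-15],"roll":0,"gripper":0.6},
  {"slide":[-52,68,-25],"roll":0,"gripper":0.6},
  {"slide":[-72,95,-30],"roll":0,"gripper":0.6},
  {"slide":[-92,122,-30],"roll":0,"gripper":0.6},
  {"slide":[-112,150,-30],"roll":-0.05,"gripper":0.6},
  {"slide":[-132,178,-30],"roll":-0.1,"gripper":0.6},
  {"slide":[-148,205,-30],"roll":-0.15,"gripper":0.6},
  {"slide":[-158,228,-30],"roll":-0.18,"gripper":0.6},
  {"slide":[-162,240,-30],"roll":-0.18,"gripper":0.6},
])

```text
clock: 34.05
position: [0.6655, -0.0367, 0.3113]
ee_rot: [0.0, -3.138, -0.002]
force: [-0.0, 0.5, 0.0]
width: 0.602
```

```bash
python3 st.py; python3 - <<'E'
from h import *
im=snap('wrist','w18');f=im['frame'];cv2.imwrite('pics/w18c.png',cv2.resize(f[0:200,180:450],None,fx=2.9,fy=2.9,interpolation=cv2.INTER_CUBIC))
E
```

```text
t 34.05 p [665.5 -36.7 311.3] yaw -179.98 F [-0.   0.5  0. ] T [0.04 0.04 0.05] w 55.4 q7 1.68
```

View pics/w18c.png

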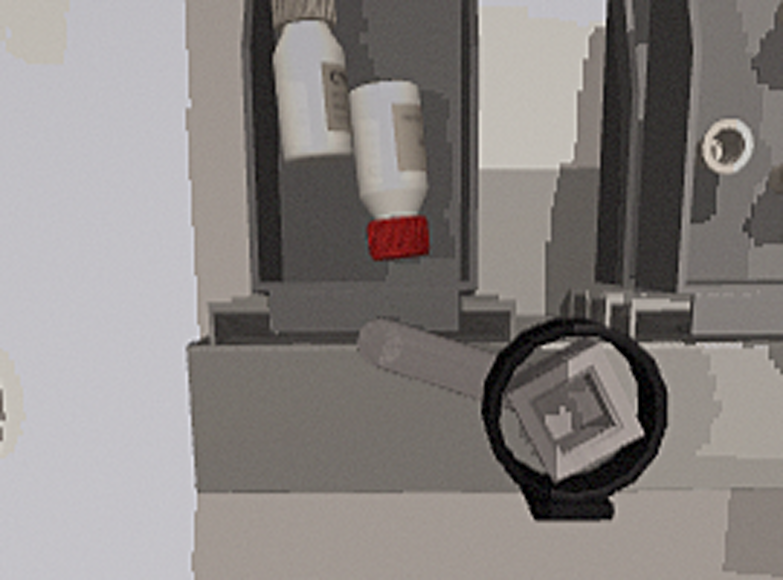

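```bash
python3 - <<'E'
from h import *
c=np.array([.6253,.0082])
a=load('w8');p=ray(a,240+148/4.2,40+542/4.2,.17)[:2]-c
b=load('w18');q=ray(b,180+383/2.9,343/2.9,.168)[:2]-c
W=cloud(b);print('armz',W[118,312],'start arm z',cloud(a)[40+129,240+35])
print(np.degrees(np.arctan2(p[1],p[0])),np.degrees(np.arctan2(q[1],q[0])),p,q)
B=cloud(b)
for v in range(92,120,2): print(v,(B[v,290]*1000).round(1),end=';')
A=sel(B,262,346,0,105,.14,.175);print(np.percentile(A,[1,99],axis=0))
E
```

```text
armz [ 0.60928568 -0.04460215  0.1651842 ] start arm z [ 0.66410929 -0.03342657  0.16550422]
-47.17089700095064 -106.9111275450982 [ 0.03782915 -0.04081017] [-0.0160133  -0.05266921]
92 [589.  -67.9 102.7];94 [591.  -68.2  99.2];96 [592.9 -68.1 101. ];98 [593.3 -63.2 158.2];100 [594.9 -63.2 159.4];102 [596.5 -63.2 159.3];104 [598.2 -63.4 158.1];106 [599.8 -63.3 159.8];108 [601.5 -63.4 158.9];110 [603.1 -63.5 158.5];112 [604.8 -63.5 159.3];114 [606.4 -63.5 159.1];116 [610.2 -66.  130.9];118 [610.3 -64.1 152.9];[[ 0.51713555 -0.08367704  0.1410135 ]
 [ 0.59826536 -0.01777429  0.15988417]]
```

```bash
python3 -c "
from cell import arm
print(arm.sign_off(),arm.observe()['clock'])"
```

```text
the job is handed in; nothing more can be done
the job is handed in; nothing more can be done
```

The job is done and handed in at about 34 s; no verdict is reported. The one thing that went wrong is that both vials tipped over while the bin was being carried. They were upright in the last view before the bin was lowered onto the louvre, and lying on their sides in the first view after release.

- **Bin:** it hangs by its lip in the free place. The bridge rests on the louvre edge, the lip is in the mouth, and the front is about 4° down. It sits within about 1–2 mm of home, and did not move when the keeper was turned. Both vials are still inside, well within the limits.
- **Keeper:** the key reached the bottom of the socket, confirmed by 18 N of upward force after the turn. I turned it about 1.28 rad clockwise, including play. The camera shows the arm swung about 1.04 rad from its starting angle, so 1.04–1.16 rad in all. It now lies over the bin's lip at the same angle as the locked neighbour. The torque reading never showed a clear stop, so I judge it closed from the angle alone.
- **Key:** it is back upright in its stand, with the bar top at 109 mm, the same height as at the start. My first grip closed on the hub below the bar (23 mm opening), so I set the key down and gripped the bar itself (about 16 mm) before using it.
- **Surroundings:** at hand-in the gripper was empty and about 15 cm above the rack. I saw no bystander displaced in the pictures, but did not measure them.

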